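# Ready the bottling bench: tip the stoppers into the feed hopper and line up the bottles

## Robot

A 6-joint arm with a two-finger parallel gripper is mounted at the origin on the work surface. World frame = base frame: x ahead of the robot, y to its left, z up, the work surface at z = 0. Lengths are in m, angles in rad, forces in N, time in s.
With the tool pointing down it reaches from about 0.35 to 0.775 m from the base axis. Payload 5.5 kg.
Tool frame: the origin (TCP) lies midway between the tips of the shut fingers; the grasp point (between the pads) lies 19 mm behind it; z points along the fingers, y is the line along which they close (so a half turn about z gives the same grasp; the last joint's range is limited). The gripper opens to 85 mm and grips with 20 to 120 N. Pads are 22 mm wide; open, the fingers measure 114 mm over their backs; the gripper's body (76 mm by 85 mm) begins 54 mm behind the grasp point. The pads swing forward as they close: fully open they stand 13 mm farther back than shut.
Start: joints at [-1.311, 0.313, 0.046, 1.304, 0, 1.431], TCP at [0.224, -0.53, 0.192] pointing down, gripper open.
Joint ranges: [-2.76, 2.76], [-0.86, 1.69], [-1.03, 1.26], [-2.2, 2.34], [-1.47, 1.5], [-3.14, 3.14]. Speed limits (rad/s): [2.57, 2.57, 3.14, 3.14, 3.14, 3.14].

## Interface

Orientations are given as a unit quaternion [w, x, y, z].
In Python, from workcell import env gives the robot as it stands.
- The arm moves only by the tool move_arm, never from a script. Its argument "targets" is a list of rows, each a list of 3 entries, a list of its own where there are three numbers: the shift along the tool's x, y, z in mm, then the turn, a rotation vector about the tool's x, y, z in units of 10 degrees (1.0 is 10 degrees), then the closure, from -1 (fully open) to 1 (shut). In form: [[[dx, dy, dz], [ax, ay, az], gripper], ...]. A call has 1 to 5 rows; each row is the pose to reach, as a shift and turn from the pose commanded when the call began, along the tool's axes at that moment; what a row does not reach only later rows make up. A row lasts 1/8 s, in which the tool goes at most 62.5 mm and 10.7 degrees, less where a joint would pass 70% of its speed; a pose out of reach is approached as far as the arm can. A call with a gripper value outside its range is refused whole. The fingers move at their own pace and stop on an object; "squeeze" is the grip in N (left out, the last holds). Time passes only in rows, so rows that repeat a pose let the fingers close. It gives the time, the measured TCP pose, the force, the opening and the grip force at its end, in the units of the state.
- env.get_state(): the state, without advancing time (a new reading comes with each control period).
- env.read_camera(name): name is "scene" or "side" or "wrist"; returns a dict with "pixels" (384x512x3 uint8, red, green, blue), "fovy" (degrees; the focal length in pixels is half the picture's height over the tangent of half this angle, whatever the lens; pixels are square), "cx", "cy" (the principal point, pixels), "extrinsics" (4x4, takes a point from world to camera coordinates); the wrist camera has in their place "mount" (4x4, takes a point from camera to tool coordinates, whose origin is the TCP and whose axes are the flange's). Camera axes: x right, y up, looking along -z (the intrinsics and any distortion apply to the point x, -y, -z); pixel columns grow to the right and rows downward; lengths in m; the calibration is good to about 2 mm. A picture is of the moment at which its call begins: read the wrist's pose just before it. There is no depth.
- env.hand_in(): hands the job in; it is judged then, once.
Trained networks look in a picture, given as the dict that the camera call returned (one of the last four; its "shot" number tells which), for a name from the list of things; names that differ only in an ending like _2 or _b are one class to them, and where a whole thing is asked for, a point or a joint stands for the part that bears it (a point fixed in the world has none). Each returns a list of dicts, best first, with "confidence" (0 to 1); they miss things now and then, are a little off and sometimes report something else, mostly with a low value. They report only what shows in the picture. A call takes as long as a camera call.
- env.spot_in(thing, picture): "centre" ([x, y, z] in m, in world coordinates, good to about 4 mm: the middle of the surface that is visible of it).
- env.regions_of(thing, picture): "mask" (384x512 bool, what is visible of it).
- env.landmark_of(thing, picture): "centre" ([x, y, z] in m, in world coordinates, good to about 4 mm: a listed point, or the origin of a listed thing).
The state is a dict: "clock": time; "joint_pos": joint angles; "qvel": joint speeds; "tau": joint torques, N m; "tcp_pos": TCP position; "orientation": TCP orientation; "wrist_force": force on the tool from outside, world axes, zero at the start; "ft_torque": the same for the moment, N m; "finger_gap": finger opening in m; "grip_force": force on a finger pad.
Only numpy, scipy, OpenCV 4.12 (cv2) and the standard library are available. Lean on these libraries where they do the work, as an engineer would, in place of code of your own. Each camera call takes 0.05 s, during which the arm holds its last target. There are 200 camera calls.

## Task

Gather the loose red-and-orange stoppers from the bench into the white tray with the others, then carry the tray by its red handle and tip the whole trayful into the feed hopper, so that every stopper ends up in the hopper, and set the empty tray back upright on its black mat. With the aligning bar held by its black grip, push the bottles until they all stand in a straight row wholly on the blue strip, then stand the bar back on its own black mat; touch the clean bottles with nothing but the bar, tip none over, and leave the other things on the bench alone.

Things in the scene. Friction and masses are not known exactly. Their poses are not given: they have to be found in the camera images.
- hopper: Feed hopper, fixed: open steel bin, inside 220 (its x) by 180 mm (its y), walls 4 mm, floor 12 mm above the bench, with blue flared sides from 67 mm height up to a mouth of about 300 (x) by 260 mm (y) at the rim, 125 mm above the bench. Origin on the bench under its centre; z up.
- tray_mat: Black mat, 1 mm thick, 220 (its x) by 250 mm (its y): the tray's home. Origin on the bench at its centre.
- tray_mid (a point): White tipping tray, 0.22 kg empty: point at its middle, 22 mm above its underside. Axes of the tray: +x to the spout, z up. Flat floor 4 mm thick from x = -75 to +50 mm, then a ramp (spout) rising at 24 degrees to the lip at x = +100; outside 214 mm wide in y (+-107); back and side walls 45 mm high, 4 mm thick (the sides end at x = +98). The red handle rises from the middle of the back wall (x = -77) and leans 25 degrees from vertical away from the tray.
- tray_handle (a point): Grip point of the tray's red handle, on its centre line, at x = -121, y = 0, z = +100 mm from the tray's underside centre (78 mm above tray_mid). Axes are the tray's. The handle is a bar of 22 mm (in the tray's x-z plane) by 30 mm (along the tray's y), its axis leaning 25 degrees towards the tray's -x, ending about 30 mm beyond this point.
- tray_lip (a point): Middle of the tray's pouring lip, at x = +100, y = 0, z = +26 mm from the tray's underside centre. Axes are the tray's. Stoppers slide out over the lip by the time the tray is tipped spout-down by 50 to 70 degrees.
- lane: Blue strip painted on the bench, 78 mm wide (its x) and 370 mm long (its y), no height. Origin at its centre; +x points away from the robot, and the bottles start on its -x side.
- bar_mat: Black mat, 1 mm thick, 130 (its x) by 350 mm (its y): the aligning bar's home, on the robot's side of the strip. Origin on the bench at its centre.
- bar_grip (a point): Aligning bar, 0.35 kg, free-standing: the point in its upright black grip 100 mm above the bar's underside. Its pushing blade is 320 mm long (along y, centred), 40 mm high, 12 mm thick, its flat pushing face at x = +52 mm from here, facing +x. The grip is 26 mm (x) by 30 mm (y), reaching from 12 to 120 mm above the underside; under it a foot 85 by 90 by 12 mm.
- stop1_c (a point): Stopper: square red head 48 by 48 by 20 mm with a round orange stem of 38 mm diameter and 40 mm length on it, 60 mm in all, 35 g, stiff. This point is its centre (30 mm from either end); +z points from head to stem. Starts in the tray, stem up; may be absent.
- stop2_c (a point): Stopper: square red head 48 by 48 by 20 mm with a round orange stem of 38 mm diameter and 40 mm length on it, 60 mm in all, 35 g, stiff. This point is its centre (30 mm from either end); +z points from head to stem. Starts in the tray, stem up; may be absent.
- stop3_c (a point): Stopper: square red head 48 by 48 by 20 mm with a round orange stem of 38 mm diameter and 40 mm length on it, 60 mm in all, 35 g, stiff. This point is its centre (30 mm from either end); +z points from head to stem. Starts loose on the bench, stem up; may be absent.
- stop4_c (a point): Stopper: square red head 48 by 48 by 20 mm with a round orange stem of 38 mm diameter and 40 mm length on it, 60 mm in all, 35 g, stiff. This point is its centre (30 mm from either end); +z points from head to stem. Starts loose on the bench, stem up; may be absent.
- stop5_c (a point): Stopper: square red head 48 by 48 by 20 mm with a round orange stem of 38 mm diameter and 40 mm length on it, 60 mm in all, 35 g, stiff. This point is its centre (30 mm from either end); +z points from head to stem. Starts loose on the bench, stem up; may be absent.
- stop6_c (a point): Stopper: square red head 48 by 48 by 20 mm with a round orange stem of 38 mm diameter and 40 mm length on it, 60 mm in all, 35 g, stiff. This point is its centre (30 mm from either end); +z points from head to stem. Starts loose on the bench, stem up; may be absent.
- bottle1: Stubby glass bottle, 62 mm diameter, straight to 78 mm, 120 mm high, 0.22 kg; origin at the centre of its underside; z up. May be absent.
- bottle2: Stubby glass bottle, 62 mm diameter, straight to 78 mm, 120 mm high, 0.22 kg; origin at the centre of its underside; z up. May be absent.
- bottle3: Stubby glass bottle, 62 mm diameter, straight to 78 mm, 120 mm high, 0.22 kg; origin at the centre of its underside; z up. May be absent.
- bottle4: Stubby glass bottle, 62 mm diameter, straight to 78 mm, 120 mm high, 0.22 kg; origin at the centre of its underside; z up. May be absent.
- funnel_cup: Grey plastic cup, 64 mm diameter, 70 mm high, loose; a bystander, to be left alone. Origin at its underside.

How it is judged:
On the way, in this order (a step that is already met when the one before it is completed fails the run):
1. all stoppers are in the tray, which stands upright on the bench (x of stop1_c in the frame of tray_mid between -0.09 and 0.11 m and y of stop1_c in the frame of tray_mid between -0.11 and 0.11 m and z of stop1_c in the frame of tray_mid between -0.022 and 0.09 m and x of stop2_c in the frame of tray_mid between -0.09 and 0.11 m and y of stop2_c in the frame of tray_mid between -0.11 and 0.11 m and z of stop2_c in the frame of tray_mid between -0.022 and 0.09 m and x of stop3_c in the frame of tray_mid between -0.09 and 0.11 m and y of stop3_c in the frame of tray_mid between -0.11 and 0.11 m and z of stop3_c in the frame of tray_mid between -0.022 and 0.09 m and x of stop4_c in the frame of tray_mid between -0.09 and 0.11 m and y of stop4_c in the frame of tray_mid between -0.11 and 0.11 m and z of stop4_c in the frame of tray_mid between -0.022 and 0.09 m and x of stop5_c in the frame of tray_mid between -0.09 and 0.11 m and y of stop5_c in the frame of tray_mid between -0.11 and 0.11 m and z of stop5_c in the frame of tray_mid between -0.022 and 0.09 m and x of stop6_c in the frame of tray_mid between -0.09 and 0.11 m and y of stop6_c in the frame of tray_mid between -0.11 and 0.11 m and z of stop6_c in the frame of tray_mid between -0.022 and 0.09 m and angle between tray_mid's own z axis and vertical below 0.1 rad and height (world z) of tray_mid below 0.03 m), for 0.2 s.
2. the tray is tipped by more than 35 degrees with its lip over the hopper (angle between tray_mid's own z axis and vertical above 0.61 rad and horizontal distance between tray_lip and hopper below 0.16 m and height (world z) of tray_lip above 0.09 m), for 0.2 s.
3. all stoppers are in the hopper (x of stop1_c in the frame of hopper between -0.125 and 0.125 m and y of stop1_c in the frame of hopper between -0.105 and 0.105 m and z of stop1_c in the frame of hopper between 0 and 0.125 m and x of stop2_c in the frame of hopper between -0.125 and 0.125 m and y of stop2_c in the frame of hopper between -0.105 and 0.105 m and z of stop2_c in the frame of hopper between 0 and 0.125 m and x of stop3_c in the frame of hopper between -0.125 and 0.125 m and y of stop3_c in the frame of hopper between -0.105 and 0.105 m and z of stop3_c in the frame of hopper between 0 and 0.125 m and x of stop4_c in the frame of hopper between -0.125 and 0.125 m and y of stop4_c in the frame of hopper between -0.105 and 0.105 m and z of stop4_c in the frame of hopper between 0 and 0.125 m and x of stop5_c in the frame of hopper between -0.125 and 0.125 m and y of stop5_c in the frame of hopper between -0.105 and 0.105 m and z of stop5_c in the frame of hopper between 0 and 0.125 m and x of stop6_c in the frame of hopper between -0.125 and 0.125 m and y of stop6_c in the frame of hopper between -0.105 and 0.105 m and z of stop6_c in the frame of hopper between 0 and 0.125 m), for 0.2 s.
At the end, for the whole second after the job is handed in: All stoppers are in the hopper, below its rim; all bottles stand upright, centres within 11 mm of the strip's centre line and 165 mm of its middle along it; tray and bar stand upright on the bench, within 40 mm of their mats' centres; all at rest (all of step 3 and x of bottle1 in the frame of lane between -0.011 and 0.011 m and y of bottle1 in the frame of lane between -0.165 and 0.165 m and angle between each of bottle1, bottle2, bottle3, bottle4's own z axis and vertical below 0.1 rad and linear speed of each of bottle1, bottle2, bottle3, bottle4, tray, bar below 0.02 m/s and x of bottle2 in the frame of lane between -0.011 and 0.011 m and y of bottle2 in the frame of lane between -0.165 and 0.165 m and x of bottle3 in the frame of lane between -0.011 and 0.011 m and y of bottle3 in the frame of lane between -0.165 and 0.165 m and x of bottle4 in the frame of lane between -0.011 and 0.011 m and y of bottle4 in the frame of lane between -0.165 and 0.165 m and horizontal distance between tray_mid and tray_mat below 0.04 m and angle between each of tray_mid, bar_grip's own z axis and vertical below 0.08 rad and height (world z) of tray_mid below 0.03 m and horizontal distance between bar_grip and bar_mat below 0.04 m and height (world z) of bar_grip below 0.106 m); the robot touches nothing.
It fails at once if a bottle is tipped over (angle between any of bottle1, bottle2, bottle3, bottle4's own z axis and vertical above 0.5 rad).
It fails at once if a bottle is touched by the gripper, the arm or the tray (contact force between any of bottle1, bottle2, bottle3, bottle4 and the fingers above 0.5 N or contact force between any of bottle1, bottle2, bottle3, bottle4 and the arm above 0.5 N or contact force between any of bottle1, bottle2, bottle3, bottle4 and tray above 0.5 N).
It fails at once if another thing on the bench (mug, jar, brush, sponge, grey cup) is moved more than 40 mm (distance of any of mug, jar, brush, sponge, funnel_cup from where it was at the start of the episode above 0.04 m).
Of stop1, stop2 only 1 to 2 are there at a start; the rules pass over those that are not, and their reading is None.
Of stop3, stop4, stop5, stop6 only 3 to 4 are there at a start; the rules pass over those that are not, and their reading is None.
Of bottle1, bottle2, bottle3, bottle4 only 3 to 4 are there at a start; the rules pass over those that are not, and their reading is None.
At some moment in a run one of stop3, stop4, stop5, stop6, bar may be knocked a few centimetres aside while the robot is not near it.
It also fails if it takes over 208 s, if anything falls off the work surface, if the arm or the gripper's body presses on something with over 40 N, if the wrist force passes 120 N, or if a joint passes its speed limit or range.

## Working session

There is one attempt and no reset: what is moved stays moved. The work goes in short steps, Python scripts to look and compute and a tool call to move; the robot and the scene stay as the last step left them, time stands still between calls to the robot, and variables do not carry over. Pictures are saved under pics/ and viewed, at most 14 in all, crops included, and the job is handed in when it is done.

Besides the shell and the picture viewer there is one more tool, called after "Emit:" as name(argument=value, ...), one argument or row to a line, values as JSON. move_arm: Moves the arm, as the interface text tells. Its arguments: {"type":"object","properties":{"targets":{"type":"array","items":{"type":"array"}},"squeeze":{"type":"number"}},"required":["targets"]}

```bash
ls; mkdir -p pics
cat > look.py <<'E'
import numpy as np, cv2
from workcell import env
def save(p,n): cv2.imwrite(f'pics/{n}.png',p['pixels'][:,:,::-1])
E
python3 - <<'E'
from look import *
s=env.get_state(); print(s)
ps=[env.read_camera(c) for c in("scene","side")]
save({'pixels':np.hstack([ps[0]['pixels'],ps[1]['pixels']])[:, :]},'a0') if 0 else [save(p,n) for p,n in zip(ps,("scene0","side0"))]
for t in "hopper tray_mat tray_mid tray_handle tray_lip lane bar_mat bar_grip stop1_c bottle1 funnel_cup".split():
  for p,n in zip(ps,("sc","si")):
    print(t,n,[(np.round(d['centre'],3).tolist(),round(d['confidence'],2)) for d in env.landmark_of(t,p)])
E
```

```text
pics
{'clock': 0.0, 'joint_pos': array([-1.31060019e+00,  3.14026408e-01,  4.49291860e-02,  1.30359098e+00,
        2.37488332e-05,  1.43119801e+00]), 'qvel': array([-5.91406259e-04, -7.39271038e-04,  9.16701722e-05,  5.46385301e-04,
       -1.28311610e-03,  8.63566815e-04]), 'tau': array([ 4.10254434e-04, -4.80616307e+01,  2.98538822e+01,  1.91680470e-02,
       -2.56310642e-05,  8.41636894e-07]), 'tcp_pos': array([ 0.2236493 , -0.52906695,  0.19117379]), 'orientation': array([-9.44935274e-04,  9.80086554e-01,  1.98568505e-01, -4.51516917e-05]), 'wrist_force': array([ 0.67688022, -0.14573491,  0.50721   ]), 'ft_torque': array([-0.00649728, -0.03035869,  0.01183142]), 'grip_force': 0.0, 'finger_gap': 0.08544503508783678}
hopper sc [([0.491, 0.442, 0.004], 0.6)]
hopper si [([0.434, 0.108, 0.028], 0.75), ([0.498, 0.441, -0.004], 0.58)]
tray_mat sc [([0.627, 0.159, 0.026], 0.69), ([0.488, -0.334, -0.001], 0.59)]
tray_mat si []
tray_mid sc [([0.631, 0.054, 0.024], 0.96)]
tray_mid si [([0.632, 0.057, 0.022], 0.78)]
tray_handle sc [([0.63, -0.066, 0.102], 0.79)]
tray_handle si [([0.634, -0
[... 212 characters left out ...]
], 0.61)]
bar_mat sc [([0.341, -0.297, 0.001], 0.79)]
bar_mat si [([0.34, -0.3, 0.002], 0.6)]
bar_grip sc [([0.335, -0.298, 0.102], 0.76)]
bar_grip si [([0.333, -0.3, 0.103], 0.79)]
stop1_c sc [([0.667, 0.019, 0.031], 0.74)]
stop1_c si [([0.665, 0.02, 0.032], 0.59)]
bottle1 sc [([0.522, -0.17, -0.007], 0.98), ([0.523, -0.412, 0.006], 0.98), ([0.491, -0.334, -0.001], 0.87), ([0.529, -0.251, -0.002], 0.63)]
bottle1 si [([0.487, -0.333, 0.002], 0.84), ([0.523, -0.17, -0.0], 0.76), ([0.529, -0.248, 0.001], 0.71), ([0.525, -0.414, 0.002], 0.71)]
funnel_cup sc [([0.694, 0.246, -0.0], 0.64), ([0.63, 0.153, 0.027], 0.45)]
funnel_cup si [([0.695, 0.243, -0.001], 0.76), ([0.529, -0.25, -0.002], 0.58)]
```

View pics/scene0.png

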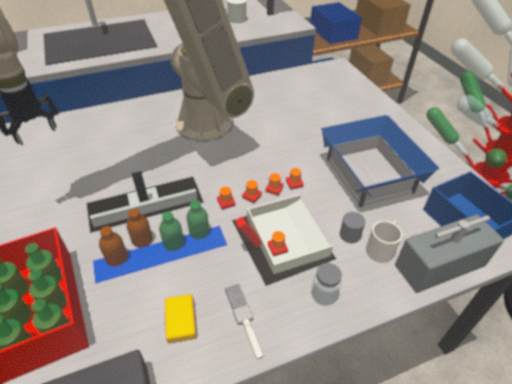

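View pics/side0.png

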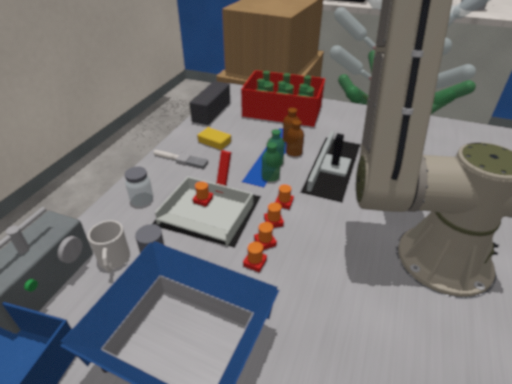

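Run:
```python
from look import *
ps=[env.read_camera(c) for c in("scene","side")]
for t in "stop1_c stop2_c stop3_c stop4_c stop5_c stop6_c".split():
  for p,n in zip(ps,("sc","si")):
    print(t,n,[(np.round(d['centre'],3).tolist(),round(d['confidence'],2)) for d in env.landmark_of(t,p)])
for p in ps: print(p['extrinsics'].round(3).tolist(),p['fovy'],p['cx'],p['cy'],[k for k in p])
w=env.read_camera("wrist");print(w['mount'].round(3).tolist(),w['fovy'],[k for k in w])
```

```text
stop1_c sc [([0.663, 0.023, 0.032], 0.96)]
stop1_c si [([0.662, 0.019, 0.033], 0.8)]
stop2_c sc []
stop2_c si [([0.633, 0.157, 0.026], 0.51)]
stop3_c sc [([0.436, 0.185, 0.027], 0.7)]
stop3_c si [([0.441, 0.184, 0.028], 0.94)]
stop4_c sc [([0.436, -0.057, 0.033], 0.6)]
stop4_c si [([0.437, -0.056, 0.031], 0.91)]
stop5_c sc [([0.442, 0.031, 0.031], 0.5), ([0.335, -0.296, 0.099], 0.33)]
stop5_c si [([0.439, 0.028, 0.025], 0.73)]
stop6_c sc [([0.44, 0.109, 0.031], 0.77)]
stop6_c si [([0.436, 0.108, 0.028], 0.59)]
[[0.37, 0.929, 0.007, -0.202], [-0.661, 0.258, 0.705, 0.263], [0.654, -0.265, 0.709, -1.581], [0.0, 0.0, 0.0, 1.0]] 51.177563591236435 255.09038155829256 189.88607928533577 ['pixels', 'fovy', 'cx', 'cy', 'extrinsics', 'shot']
[[-0.933, -0.36, 0.001, 0.48], [0.225, -0.583, 0.781, -0.182], [-0.281, 0.729, 0.625, -0.934], [0.0, 0.0, 0.0, 1.0]] 54.537112879210426 252.9759300978447 186.66892756769886 ['pixels', 'fovy', 'cx', 'cy', 'extrinsics', 'shot']
[[0.0, 0.949, 0.315, 0.081], [1.0, -0.0, 0.001, 0.0], [0.001, 0.315, -0.949, -0.181], [0.0, 0.0, 0.0, 1.0]] 71.4699807014913 ['pixels', 'fovy', 'cx', 'cy', 'mount', 'shot']
```

The scene shows 4 loose stoppers in a row at (226,197) to (295,178), one stopper in the tray at (278,240), and 4 bottles just short of the strip. The bar is on its mat and the hopper is at (378,160). The side view agrees, so I'm starting.

Add to look.py:
```python
from scipy.spatial.transform import Rotation as R
def st():
    s=env.get_state(); q=s['orientation']
    return s, s['tcp_pos'], R.from_quat([q[1],q[2],q[3],q[0]])
def base(yaw=180.,tilt=0.):
    # tool down with tool x at yaw; tilt about tool x (deg, +: see code)
    return R.from_euler('z',yaw,degrees=True)*R.from_euler('x',180,degrees=True)*R.from_euler('x',tilt,degrees=True)
def go(pos,Rt=None):
    s,p,Rc=st(); Rt=Rt or base()
    d=Rc.inv().apply(np.array(pos)-p)*1000; r=(Rc.inv()*Rt).as_rotvec(degrees=True)/10
    print('go',np.round(pos,3),'->',np.round(d).tolist(),np.round(r,2).tolist())
def rep():
    s,p,Rc=st(); print('t',round(s['clock'],2),'p',p.round(4),'Rz',Rc.as_matrix()[:,2].round(3),'x',Rc.as_matrix()[:,0].round(3),'gap',round(s['finger_gap'],4),'grip',s['grip_force'],'F',np.round(s['wrist_force'],1),'q',s['joint_pos'].round(2))
```

```text
(no output)
```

Emit:
move_arm(
  targets=[
    [[380,-353,0],[0,0,-15.7],-0.5],
    [[380,-353,0],[0,0,-15.7],-0.5],
    [[380,-353,0],[0,0,-15.7],-0.5],
    [[380,-353,0],[0,0,-15.7],-0.5],
    [[380,-353,0],[0,0,-15.7],-0.5],
  ],
  squeeze=40,
)

```text
clock: 2.58
tcp_pos: [0.3525, -0.243, 0.1924]
orientation: [0.001, 0.783, 0.622, 0.0]
wrist_force: [1.2, -1.1, 0.0]
finger_gap: 0.0639
grip_force: 0.0
```

```bash
python3 -c "
from look import *
rep(); go([.438,-.056,.1])"
```

```text
t 2.58 p [ 0.3525 -0.243   0.1924] Rz [ 0.001 -0.001 -1.   ] x [ 0.226  0.974 -0.001] gap 0.0639 grip 0.0 F [ 1.2 -1.1  0. ] q [-0.79  0.03 -0.3   1.24  0.    1.01]
go [ 0.438 -0.056  0.1  ] -> [202.0, 41.0, 92.0] [0.0, 0.01, -10.31]
```

Emit:
move_arm(
  targets=[
    [[202,41,60],[0,0,-10.3],-0.4],
    [[202,41,60],[0,0,-10.3],-0.4],
    [[202,41,80],[0,0,-10.3],-0.4],
    [[202,41,80],[0,0,-10.3],-0.4],
    [[202,41,80],[0,0,-10.3],-0.4],
  ],
)

```text
clock: 3.2
tcp_pos: [0.438, -0.0551, 0.1107]
orientation: [-0.001, 0.415, 0.91, -0.0]
wrist_force: [-1.3, -0.5, 0.5]
finger_gap: 0.0595
grip_force: 0.0
```

Emit:
move_arm(
  targets=[
    [[0,0,0],[0,0,-5.0],-0.4],
    [[0,0,0],[0,0,-5.0],-0.4],
    [[0,0,0],[0,0,-5.0],-0.4],
    [[0,0,0],[0,0,-5.0],-0.4],
    [[0,0,0],[0,0,-5.0],-0.4],
  ],
)

```text
clock: 3.82
tcp_pos: [0.4386, -0.0576, 0.1122]
orientation: [0.0, -0.005, 1.0, -0.0]
wrist_force: [-0.0, -0.8, 0.6]
finger_gap: 0.0598
grip_force: 0.0
```

```bash
python3 -c "
from look import *
rep(); p=env.read_camera('side');print(env.landmark_of('stop3_c',p),env.landmark_of('stop4_c',p)); go([.438,-.056,.035])"
```

```text
t 3.83 p [ 0.4386 -0.0576  0.1122] Rz [ 0. -0. -1.] x [-1.   -0.01 -0.  ] gap 0.0598 grip 0.0 F [-0.  -0.8  0.6] q [-0.31  0.1  -0.42  1.05 -0.   -0.32]
[{'centre': [0.4436, 0.1861, 0.0305], 'confidence': 0.59}] [{'centre': [0.4388, -0.0532, 0.0352], 'confidence': 0.66}]
go [ 0.438 -0.056  0.035] -> [1.0, 2.0, 77.0] [-0.0, 0.0, 0.02]
```

Emit:
move_arm(
  targets=[
    [[0,3,50],[0,0,0],-0.4],
    [[0,3,87],[0,0,0],-0.4],
    [[0,3,87],[0,0,0],1],
    [[0,3,87],[0,0,0],1],
    [[0,3,87],[0,0,0],1],
  ],
)

```text
clock: 4.6
tcp_pos: [0.4402, -0.0552, 0.0268]
orientation: [0.002, -0.003, 1.0, -0.001]
wrist_force: [0.0, -0.4, 0.2]
finger_gap: 0.0051
grip_force: 0.0
```

```bash
python3 -c "
from look import *
rep(); go([.595,.018,.12])"
```

```text
t 4.6 p [ 0.4402 -0.0552  0.0268] Rz [ 0.003 -0.001 -1.   ] x [-1.    -0.005 -0.003] gap 0.0051 grip 0.0 F [ 0.  -0.4  0.2] q [-0.31  0.19 -0.56  0.82 -0.   -0.31]
go [0.595 0.018 0.12 ] -> [-155.0, 72.0, -93.0] [-0.01, 0.02, 0.03]
```

Emit:
move_arm(
  targets=[
    [[0,0,-90],[0,0,0],-0.4],
    [[0,0,-90],[0,0,0],-0.4],
    [[0,0,-90],[0,0,0],-0.4],
  ],
)

```text
clock: 4.97
tcp_pos: [0.4414, -0.0555, 0.1188]
orientation: [0.004, -0.003, 1.0, -0.001]
wrist_force: [-0.0, -0.4, 0.7]
finger_gap: 0.0585
grip_force: 0.0
```

```bash
python3 -c "
from look import *
rep(); p=env.read_camera('wrist');w=env.read_camera('side'); save({'pixels':np.hstack([p['pixels'],w['pixels']])[:,:,:]},'m1') 
im=cv2.resize(cv2.imread('pics/m1.png'),(800,300));cv2.imwrite('pics/m1.png',im)
for t in 'stop3_c stop4_c stop5_c stop6_c'.split():
  for q in (p,w): print(t,[(np.round(d['centre'],3).tolist(),round(d['confidence'],2)) for d in env.landmark_of(t,q)])
"
```

```text
t 4.97 p [ 0.4414 -0.0555  0.1188] Rz [ 0.007 -0.002 -1.   ] x [-1.    -0.006 -0.007] gap 0.0585 grip 0.0 F [-0.  -0.4  0.7] q [-0.31  0.09 -0.41  1.05 -0.   -0.31]
stop3_c [([0.439, 0.18, 0.026], 0.87)]
stop3_c [([0.441, 0.183, 0.03], 0.73)]
stop4_c [([0.437, -0.054, 0.034], 0.85)]
stop4_c [([0.437, -0.058, 0.034], 0.58), ([0.633, 0.058, 0.023], 0.3)]
stop5_c [([0.443, 0.03, 0.031], 0.58), ([0.691, 0.246, 0.001], 0.28)]
stop5_c [([0.437, 0.03, 0.029], 0.87), ([0.438, -0.055, 0.033], 0.74), ([0.631, -0.063, 0.102], 0.36)]
stop6_c [([0.436, 0.108, 0.033], 0.61)]
stop6_c [([0.436, 0.11, 0.03], 0.73), ([0.631, 0.057, 0.021], 0.7), ([0.632, -0.06, 0.101], 0.26)]
```

View pics/m1.png

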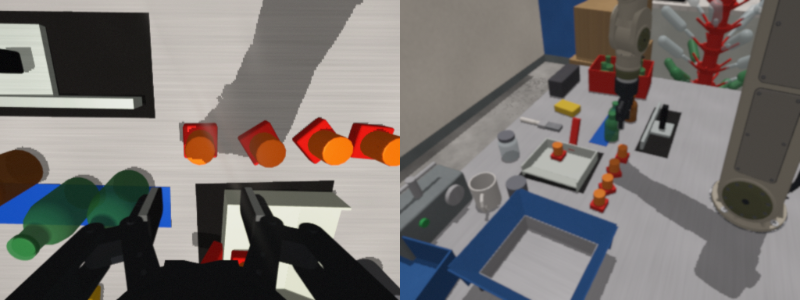

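```bash
python3 -c "
from look import *
s,p,Rc=st()
def pr(c,X,E):
  f=192/np.tan(np.radians(c['fovy']/2)); v=E@np.r_[X,1]; return c['cx']+f*v[0]/-v[2], c['cy']-f*v[1]/-v[2]
for n in('side','scene'):
  c=env.read_camera(n); print(n,'tcp',pr(c,p,c['extrinsics']),'stop4',pr(c,[.437,-.055,.03],c['extrinsics']))
  save(c,'n_'+n)
a=cv2.imread('pics/n_scene.png')[60:260,120:360];b=cv2.imread('pics/n_side.png')[60:260,170:410]
cv2.imwrite('pics/n.png',cv2.resize(np.hstack([a,b]),(800,333)))
w=env.read_camera('wrist');T=np.eye(4);T[:3,:3]=Rc.as_matrix();T[:3,3]=p
E=np.linalg.inv(T@w['mount']); print(pr(w,p,E),pr(w,[.437,-.055,.03],E))
"
```

```text
side tcp (np.float64(286.11042577615456), np.float64(173.02788945823886)) stop4 (np.float64(284.89584731422264), np.float64(196.48707105035584))
scene tcp (np.float64(224.9980113639075), np.float64(176.44075245040622)) stop4 (np.float64(225.99526462061976), np.float64(195.86118850665133))
(np.float64(257.8103165166782), np.float64(223.0901113195877)) (np.float64(257.21520752468473), np.float64(188.81984340312346))
```

View pics/n.png

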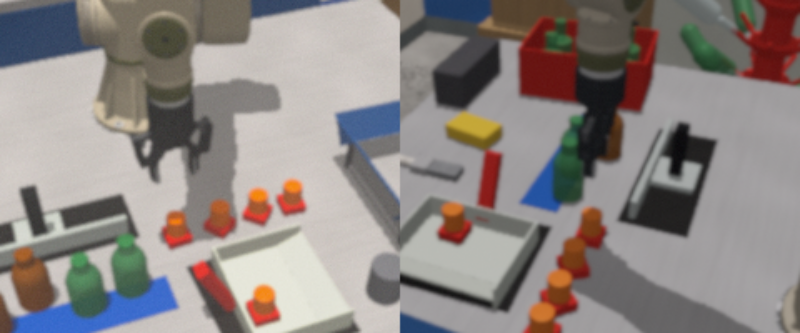

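```bash
python3 -c "
from look import *
import itertools
s,p,Rc=st(); print(p)
def ray(c,u,v):
  E=c['extrinsics'];f=192/np.tan(np.radians(c['fovy']/2)); d=E[:3,:3].T@np.array([(u-c['cx'])/f,-(v-c['cy'])/f,-1]); return -E[:3,:3].T@E[:3,3],d/np.linalg.norm(d)
cs=[env.read_camera(n) for n in('scene','side')]
A=[];b=[]
for c,(u,v) in zip(cs,[(227,159),(283,159)]):
  o,d=ray(c,u,v);P=np.eye(3)-np.outer(d,d);A.append(P);b.append(P@o)
print(np.linalg.lstsq(np.vstack(A),np.hstack(b),rcond=None))
a,b=[cv2.resize(c['pixels'][100:220,x:x+130,::-1],(520,480),interpolation=cv2.INTER_CUBIC) for c,x in zip(cs,(160,220))]
cv2.imwrite('pics/z.png',cv2.resize(np.hstack([a,b]),(800,369)))
"
```

```text
[ 0.4384253  -0.05463207  0.1148606 ]
(array([ 0.44017116, -0.0407546 ,  0.17447952]), array([9.36554194e-05]), np.int32(3), array([1.41421356, 1.01610741, 0.98362886]))
```

View pics/z.png

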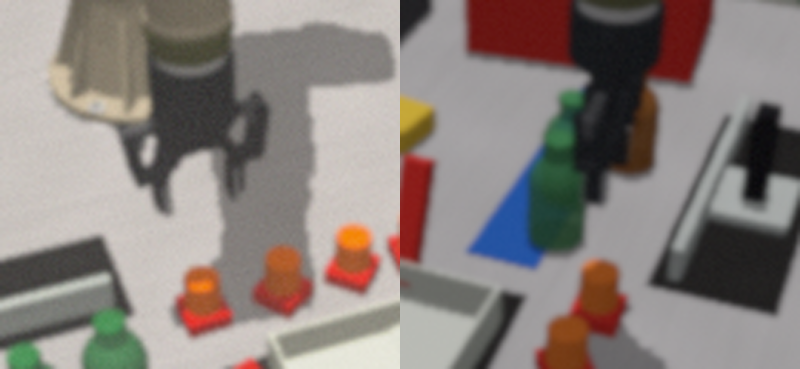

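The views show the fingertips about 35–40 mm behind the reported TCP, so the fingers closed above the stopper. I'll go lower, and the depth at which they grip will tell me the offset.

Emit:
move_arm(
  targets=[
    [[0,0,60],[0,0,0],-0.4],
    [[0,0,113],[0,0,0],-0.4],
    [[0,0,113],[0,0,0],1],
    [[0,0,113],[0,0,0],1],
    [[0,0,113],[0,0,0],1],
  ],
)

```text
clock: 6.35
tcp_pos: [0.4407, -0.0553, 0.0043]
orientation: [0.002, -0.003, 1.0, -0.001]
wrist_force: [0.5, -0.4, -0.4]
finger_gap: 0.0363
grip_force: 39.8
```

```bash
python3 -c "
from look import *
rep(); go([.595,.018,.12])"
```

```text
t 6.35 p [ 0.4407 -0.0553  0.0043] Rz [ 0.004 -0.001 -1.   ] x [-1.    -0.006 -0.004] gap 0.0363 grip 39.846471548080444 F [ 0.5 -0.4 -0.4] q [-0.31  0.21 -0.59  0.76 -0.   -0.31]
go [0.595 0.018 0.12 ] -> [-155.0, 72.0, -115.0] [-0.01, 0.02, 0.03]
```

Emit:
move_arm(
  targets=[
    [[0,0,-62],[0,0,0],1],
    [[-50,24,-80],[0,0,0],1],
    [[-155,72,-80],[0,0,0],1],
    [[-155,72,-80],[0,0,0],1],
    [[-155,72,-80],[0,0,0],1],
  ],
)

```text
clock: 6.98
tcp_pos: [0.5974, 0.0196, 0.0835]
orientation: [0.002, -0.004, 1.0, -0.0]
wrist_force: [-1.5, -1.1, -0.4]
finger_gap: 0.0364
grip_force: 40.3
```

```bash
python3 -c "
from look import *
rep(); go([.595,.02,.018]); 
for n in ('side','scene'):
  w=env.read_camera(n)
  for t in 'stop3_c stop4_c stop5_c stop6_c'.split():
    print(t,[(np.round(d['centre'],3).tolist(),round(d['confidence'],2)) for d in env.landmark_of(t,w)])"
```

```text
t 6.97 p [0.5974 0.0196 0.0835] Rz [ 0.005 -0.    -1.   ] x [-1.    -0.009 -0.005] gap 0.0364 grip 40.295063853263855 F [-1.5 -1.1 -0.4] q [-0.1   0.4  -0.09  1.07  0.   -0.11]
go [0.595 0.02  0.018] -> [3.0, 0.0, 66.0] [-0.0, 0.03, 0.05]
stop3_c [([0.442, 0.185, 0.033], 0.85), ([0.519, -0.169, 0.002], 0.6)]
stop4_c [([0.601, 0.02, 0.117], 0.51)]
stop5_c [([0.44, 0.029, 0.027], 0.77)]
stop6_c [([0.435, 0.106, 0.031], 0.57), ([0.442, 0.185, 0.032], 0.37)]
stop3_c [([0.438, 0.187, 0.028], 0.68)]
stop4_c [([0.595, 0.017, 0.113], 0.63), ([0.49, -0.334, 0.002], 0.44)]
stop5_c [([0.441, 0.028, 0.03], 0.69), ([0.628, -0.063, 0.099], 0.26)]
stop6_c [([0.44, 0.107, 0.031], 0.47)]
```

Emit:
move_arm(
  targets=[
    [[0,0,40],[0,0,0],1],
    [[0,0,62],[0,0,0],1],
    [[0,0,62],[0,0,0],-0.4],
    [[0,0,62],[0,0,0],-0.4],
    [[0,0,0],[0,0,0],-0.4],
  ],
)

```text
clock: 8.1
tcp_pos: [0.5897, 0.0185, 0.0793]
orientation: [-0.004, -0.003, 1.0, 0.0]
wrist_force: [0.5, -0.3, -0.2]
finger_gap: 0.0601
grip_force: 0.0
```

Emit:
move_arm(
  targets=[
    [[50,5,-5],[0,0,0],-0.4],
    [[157,9,0],[0,0,0],-0.4],
    [[157,9,0],[0,0,0],-0.4],
    [[157,9,40],[0,0,0],-0.4],
    [[157,9,79],[0,0,0],-0.4],
  ],
)

```text
clock: 8.72
tcp_pos: [0.4383, 0.026, 0.0048]
orientation: [0.003, -0.003, 1.0, -0.0]
wrist_force: [0.1, 0.1, -0.1]
finger_gap: 0.0599
grip_force: 0.0
```

```bash
python3 -c "
from look import *
rep(); go([.44,.029,.003])"
```

```text
t 8.72 p [0.4383 0.026  0.0048] Rz [ 0.007 -0.001 -1.   ] x [-1.    -0.006 -0.007] gap 0.0599 grip 0.0 F [ 0.1  0.1 -0.1] q [-0.12  0.2  -0.6   0.76 -0.   -0.13]
go [0.44  0.029 0.003] -> [-2.0, 3.0, 2.0] [-0.01, 0.04, 0.03]
```

Emit:
move_arm(
  targets=[
    [[-1,3,1],[0,0,0],1],
    [[-1,3,1],[0,0,0],1],
    [[-1,3,1],[0,0,0],1],
    [[-1,3,-50],[0,0,0],1],
    [[-1,3,-85],[0,0,0],1],
  ],
)

```text
clock: 9.35
tcp_pos: [0.4383, 0.0292, 0.0909]
orientation: [0.001, -0.003, 1.0, -0.0]
wrist_force: [0.6, -0.4, -1.2]
finger_gap: 0.0368
grip_force: 40.2
```

Emit:
move_arm(
  targets=[
    [[-137,52,0],[0,0,0],1],
    [[-137,52,0],[0,0,0],1],
    [[-137,52,0],[0,0,0],1],
    [[-137,52,50],[0,0,0],1],
    [[-137,52,70],[0,0,0],1],
  ],
)

```text
clock: 9.98
tcp_pos: [0.5731, 0.0824, 0.0166]
orientation: [-0.001, -0.003, 1.0, -0.0]
wrist_force: [0.3, 0.0, 0.6]
finger_gap: 0.0365
grip_force: 40.3
```

Emit:
move_arm(
  targets=[
    [[0,0,0],[0,0,0],-0.4],
    [[0,0,0],[0,0,0],-0.4],
    [[0,0,-62],[0,0,0],-0.4],
    [[60,15,-70],[0,0,0],-0.4],
    [[120,20,-70],[0,0,0],-0.4],
  ],
)

```text
clock: 10.6
tcp_pos: [0.4556, 0.1019, 0.0916]
orientation: [0.004, -0.003, 1.0, 0.0]
wrist_force: [-0.4, -0.5, 0.9]
finger_gap: 0.0599
grip_force: 0.0
```

```bash
python3 -c "
from look import *
rep(); go([.439,.108,.003])
for n in ('side','scene'):
  w=env.read_camera(n)
  for t in 'stop3_c stop4_c stop5_c stop6_c'.split():
    print(t,[(np.round(d['centre'],3).tolist(),round(d['confidence'],2)) for d in env.landmark_of(t,w)])"
```

```text
t 10.6 p [0.4556 0.1019 0.0916] Rz [ 0.008  0.    -1.   ] x [-1.    -0.006 -0.008] gap 0.0599 grip 0.0 F [-0.4 -0.5  0.9] q [ 0.05  0.16 -0.41  0.99  0.    0.04]
go [0.439 0.108 0.003] -> [17.0, 6.0, 89.0] [0.0, 0.04, 0.03]
stop3_c [([0.442, 0.185, 0.03], 0.75)]
stop4_c [([0.633, 0.057, 0.02], 0.62), ([0.59, 0.015, 0.039], 0.57)]
stop5_c []
stop6_c [([0.434, 0.108, 0.029], 0.87), ([0.517, -0.168, 0.002], 0.7)]
stop3_c [([0.435, 0.186, 0.029], 0.52)]
stop4_c [([0.591, 0.017, 0.038], 0.6), ([0.628, -0.066, 0.101], 0.4)]
stop5_c [([0.578, 0.082, 0.038], 0.92)]
stop6_c [([0.441, 0.108, 0.031], 0.81), ([0.436, 0.186, 0.028], 0.52), ([0.592, 0.016, 0.036], 0.34)]
```

Emit:
move_arm(
  targets=[
    [[17,6,20],[0,0,0],-0.4],
    [[17,6,60],[0,0,0],-0.4],
    [[17,6,89],[0,0,0],-0.4],
    [[17,6,89],[0,0,0],1],
    [[17,6,89],[0,0,0],1],
  ],
)

```text
clock: 11.72
tcp_pos: [0.4375, 0.1073, -0.0003]
orientation: [0.0, -0.003, 1.0, -0.0]
wrist_force: [0.9, 0.2, -0.5]
finger_gap: 0.0364
grip_force: 40.0
```

Emit:
move_arm(
  targets=[
    [[0,0,0],[0,0,0],1],
    [[0,0,-50],[0,0,0],1],
    [[0,0,-85],[0,0,0],1],
    [[-60,-5,-85],[0,0,0],1],
    [[-120,-10,-85],[0,0,0],1],
  ],
)

```text
clock: 12.35
tcp_pos: [0.5595, 0.0982, 0.087]
orientation: [0.003, -0.003, 1.0, 0.0]
wrist_force: [0.4, 0.4, -0.4]
finger_gap: 0.0368
grip_force: 40.3
```

Emit:
move_arm(
  targets=[
    [[-50,-13,0],[0,0,0],1],
    [[-76,-14,0],[0,0,0],1],
    [[-76,-14,40],[0,0,0],1],
    [[-76,-14,70],[0,0,0],1],
    [[-76,-14,70],[0,0,0],-0.4],
  ],
)

```text
clock: 12.98
tcp_pos: [0.6308, 0.0844, 0.0123]
orientation: [-0.002, -0.003, 1.0, -0.0]
wrist_force: [-0.1, 0.0, -0.2]
finger_gap: 0.0533
grip_force: 0.0
```

Emit:
move_arm(
  targets=[
    [[0,0,0],[0,0,0],-0.4],
    [[0,0,-60],[0,0,0],-0.4],
    [[60,30,-75],[0,0,0],-0.4],
    [[120,60,-75],[0,0,0],-0.4],
    [[180,95,-75],[0,0,0],-0.4],
  ],
)

```text
clock: 13.6
tcp_pos: [0.4678, 0.1707, 0.092]
orientation: [0.003, -0.003, 1.0, 0.001]
wrist_force: [0.8, -0.5, 0.4]
finger_gap: 0.0599
grip_force: 0.0
```

```bash
python3 -c "
from look import *
rep(); go([.439,.185,.003])
for n in ('side','scene'):
  w=env.read_camera(n)
  for t in 'stop1_c stop3_c stop4_c stop5_c stop6_c'.split():
    print(t,[(np.round(d['centre'],3).tolist(),round(d['confidence'],2)) for d in env.landmark_of(t,w)])"
```

```text
t 13.6 p [0.4678 0.1707 0.092 ] Rz [ 0.006  0.001 -1.   ] x [-1.    -0.005 -0.006] gap 0.0599 grip 0.0 F [ 0.8 -0.5  0.4] q [ 0.19  0.22 -0.34  1.01  0.    0.18]
go [0.439 0.185 0.003] -> [29.0, 14.0, 89.0] [0.01, 0.03, 0.03]
stop1_c [([0.664, 0.02, 0.03], 0.67)]
stop3_c [([0.444, 0.186, 0.029], 0.94)]
stop4_c [([0.443, 0.184, 0.03], 0.75), ([0.591, 0.016, 0.04], 0.57), ([0.694, 0.244, -0.001], 0.22)]
stop5_c [([0.572, 0.08, 0.035], 0.71), ([0.631, -0.06, 0.102], 0.39)]
stop6_c [([0.631, 0.081, 0.038], 0.68)]
stop1_c [([0.664, 0.021, 0.031], 0.55)]
stop3_c [([0.434, 0.19, 0.03], 0.56)]
stop4_c [([0.591, 0.015, 0.036], 0.56), ([0.63, 0.056, 0.023], 0.19)]
stop5_c [([0.576, 0.078, 0.036], 0.66)]
stop6_c [([0.64, 0.082, 0.037], 0.71)]
```

Emit:
move_arm(
  targets=[
    [[28,15,20],[0,0,0],-0.4],
    [[28,15,60],[0,0,0],-0.4],
    [[28,15,89],[0,0,0],-0.4],
    [[28,15,89],[0,0,0],1],
    [[28,15,89],[0,0,0],1],
  ],
)

```text
clock: 14.82
tcp_pos: [0.4402, 0.1846, 0.0007]
orientation: [0.0, -0.003, 1.0, 0.0]
wrist_force: [-0.9, 0.1, -0.1]
finger_gap: 0.0367
grip_force: 40.0
```

Emit:
move_arm(
  targets=[
    [[0,0,0],[0,0,0],1],
    [[0,0,-50],[0,0,0],1],
    [[0,0,-85],[0,0,0],1],
    [[-55,-25,-85],[0,0,0],1],
    [[-110,-50,-85],[0,0,0],1],
  ],
)

```text
clock: 15.45
tcp_pos: [0.5523, 0.1353, 0.0878]
orientation: [0.002, -0.004, 1.0, 0.0]
wrist_force: [0.6, 1.1, 0.0]
finger_gap: 0.0366
grip_force: 40.3
```

Emit:
move_arm(
  targets=[
    [[-55,-20,0],[0,0,0],1],
    [[-110,-40,0],[0,0,0],1],
    [[-148,-54,0],[0,0,0],1],
    [[-148,-54,45],[0,0,0],1],
    [[-148,-54,68],[0,0,0],1],
  ],
)

```text
clock: 16.08
tcp_pos: [0.698, 0.0815, 0.0155]
orientation: [-0.001, -0.002, 1.0, -0.0]
wrist_force: [-0.2, -0.6, -1.1]
finger_gap: 0.0367
grip_force: 40.3
```

```bash
python3 -c "
from look import *
rep(); go([.697,.083,.016])
"
```

```text
t 16.07 p [0.698  0.0815 0.0155] Rz [-0.001 -0.    -1.   ] x [-1.    -0.005  0.001] gap 0.0367 grip 40.293501019477844 F [-0.2 -0.6 -1.1] q [ 0.    0.65  0.14  1.06 -0.   -0.  ]
go [0.697 0.083 0.016] -> [1.0, 2.0, -0.0] [-0.0, -0.01, 0.03]
```

Emit:
move_arm(
  targets=[
    [[0,2,0],[0,0,0],-0.4],
    [[0,2,0],[0,0,0],-0.4],
    [[0,2,-62],[0,0,0],-0.4],
    [[0,2,-124],[0,0,0],-0.4],
    [[20,-30,-140],[0,0,0],-0.4],
  ],
)

```text
clock: 16.7
tcp_pos: [0.6829, 0.0535, 0.1656]
orientation: [0.007, -0.005, 1.0, -0.0]
wrist_force: [0.3, -0.0, -1.3]
finger_gap: 0.0596
grip_force: 0.0
```

```bash
python3 -c "
from look import *
rep(); go([.632,-.084,.145],base(180,-25))
for n in ('side','scene'):
  w=env.read_camera(n)
  for t in 'stop1_c stop3_c stop4_c stop5_c stop6_c tray_handle hopper tray_mid'.split():
    print(t,[(np.round(d['centre'],3).tolist(),round(d['confidence'],2)) for d in env.landmark_of(t,w)])
save(w,'scene2')"
```

```text
t 16.7 p [0.6829 0.0535 0.1656] Rz [ 0.014 -0.    -1.   ] x [-1.    -0.009 -0.014] gap 0.0596 grip 0.0 F [ 0.3 -0.  -1.3] q [-0.04  0.53  0.31  1.34  0.   -0.05]
go [ 0.632 -0.084  0.145] -> [52.0, -137.0, 20.0] [-2.5, 0.07, 0.07]
stop1_c [([0.667, 0.018, 0.032], 0.8)]
stop3_c [([0.698, 0.082, 0.033], 0.84)]
stop4_c [([0.59, 0.018, 0.039], 0.61)]
stop5_c [([0.573, 0.079, 0.033], 0.69)]
stop6_c [([0.633, 0.081, 0.036], 0.74), ([0.634, 0.156, 0.028], 0.19)]
tray_handle [([0.633, -0.064, 0.1], 0.82)]
hopper [([0.495, 0.445, -0.002], 0.92)]
tray_mid [([0.631, 0.06, 0.024], 0.73)]
stop1_c [([0.664, 0.02, 0.03], 0.75)]
stop3_c [([0.692, 0.083, 0.034], 0.73)]
stop4_c [([0.591, 0.017, 0.034], 0.72)]
stop5_c [([0.578, 0.078, 0.039], 0.51)]
stop6_c []
tray_handle [([0.627, -0.067, 0.098], 0.66)]
hopper [([0.49, 0.444, 0.002], 0.91)]
tray_mid [([0.63, 0.052, 0.024], 0.77)]
```

View pics/scene2.png

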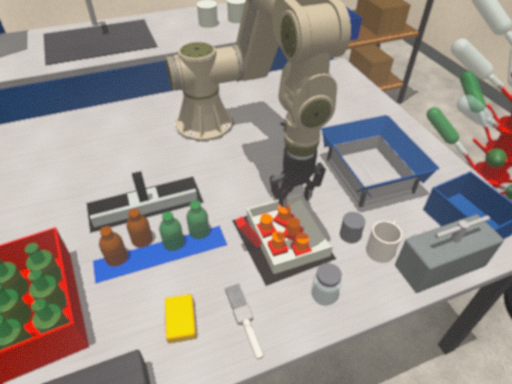

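All five stoppers stand in the tray (around 265–303, 220–245). Next is the handle.

Emit:
move_arm(
  targets=[
    [[26,-62,5],[-1.0,0,0],-0.5],
    [[52,-110,10],[-2.0,0,0],-0.5],
    [[51,-137,20],[-2.5,0,0],-0.5],
    [[51,-137,20],[-2.5,0,0],-0.5],
    [[51,-137,20],[-2.5,0,0],-0.5],
  ],
)

```text
clock: 18.23
tcp_pos: [0.6281, -0.0855, 0.137]
orientation: [-0.001, -0.003, 0.976, 0.216]
wrist_force: [0.7, 0.3, -0.4]
finger_gap: 0.064
grip_force: 0.0
```

```bash
python3 -c "
from look import *
rep(); go([.631,-.042,.051],base(180,-25))
ps=[env.read_camera(n) for n in ('side','scene','wrist')]
for w in ps: print(env.landmark_of('tray_handle',w))
print(env.landmark_of('tray_mid',ps[2]))
cv2.imwrite('pics/h.png',cv2.resize(np.hstack([ps[0]['pixels'][60:260,130:370,::-1],ps[1]['pixels'][100:300,180:420,::-1],ps[2]['pixels'][::2,::2,::-1][:, :][0:192].copy().repeat(1,0) if 0 else cv2.resize(ps[2]['pixels'][:,:,::-1],(267,200))]),(800,215)))
"
```

```text
t 18.23 p [ 0.6281 -0.0855  0.137 ] Rz [-0.002  0.422 -0.906] x [-1.    -0.005  0.   ] gap 0.064 grip 0.0 F [ 0.7  0.3 -0.4] q [-0.47  0.59  0.26  1.45  0.39 -0.51]
go [ 0.631 -0.042  0.051] -> [-3.0, 3.0, 96.0] [-0.0, -0.01, 0.03]
[{'centre': [0.6294, -0.0648, 0.1026], 'confidence': 0.85}, {'centre': [0.4946, 0.4369, -0.0053], 'confidence': 0.51}]
[{'centre': [0.6308, -0.0658, 0.0983], 'confidence': 0.9}]
[{'centre': [0.6284, -0.0648, 0.0991], 'confidence': 0.56}]
[{'centre': [0.6324, 0.0552, 0.0223], 'confidence': 0.65}]
```

View pics/h.png

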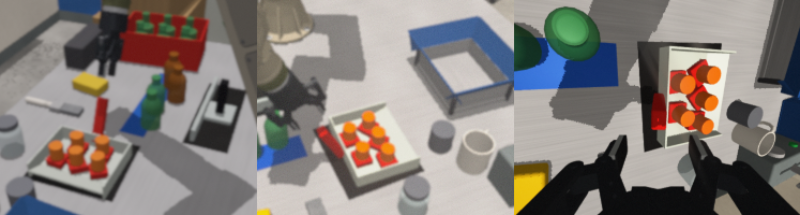

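Emit:
move_arm(
  targets=[
    [[-3,3,50],[0,0,0],-0.5],
    [[-3,3,96],[0,0,0],-0.5],
    [[-3,3,96],[0,0,0],-0.5],
    [[-3,3,96],[0,0,0],1],
    [[-3,3,96],[0,0,0],1],
  ],
  squeeze=110,
)

```text
clock: 19.2
tcp_pos: [0.6325, -0.0434, 0.0535]
orientation: [0.001, -0.003, 0.976, 0.216]
wrist_force: [-0.3, 0.1, 0.0]
finger_gap: 0.0282
grip_force: 0.0
```

Emit:
move_arm(
  targets=[
    [[0,0,0],[0,0,0],1],
    [[0,0,0],[0,0,0],1],
    [[0,0,0],[0,0,0],1],
  ],
)

```text
clock: 19.58
tcp_pos: [0.6327, -0.0434, 0.0537]
orientation: [0.002, -0.002, 0.976, 0.216]
wrist_force: [2.0, -1.8, 7.5]
finger_gap: 0.021
grip_force: 107.8
```

```bash
python3 -c "
from look import *
rep(); 
for n in ('side','scene'):
  w=env.read_camera(n); print([env.landmark_of(t,w)[:1] for t in ('tray_handle','tray_mid')])
"
```

```text
t 19.57 p [ 0.6327 -0.0434  0.0537] Rz [ 0.002  0.422 -0.907] x [-1.    -0.004 -0.004] gap 0.021 grip 107.79744029045105 F [ 2.  -1.8  7.5] q [-0.41  0.61  0.08  1.22  0.4  -0.45]
[[{'centre': [0.6313, -0.0614, 0.1026], 'confidence': 0.91}], [{'centre': [0.6318, 0.0598, 0.0197], 'confidence': 0.75}]]
[[], [{'centre': [0.4871, -0.3334, 0.0022], 'confidence': 0.63}]]
```

Emit:
move_arm(
  targets=[
    [[0,4,-9],[0,0,0],1],
    [[0,15,-32],[0,0,0],1],
    [[0,28,-60],[0,0,0],1],
    [[0,42,-91],[0,0,0],1],
    [[0,55,-118],[0,0,0],1],
  ],
)

```text
clock: 20.5
tcp_pos: [0.6303, -0.0425, 0.1824]
orientation: [-0.001, -0.003, 0.976, 0.216]
wrist_force: [1.2, -0.7, -4.4]
finger_gap: 0.0206
grip_force: 107.9
```

```bash
python3 -c "
from look import *
rep(); go([.492,.16,.25],base(180,-25))
for n in ('side','scene'):
  w=env.read_camera(n); print([[(d['centre'],d['confidence']) for d in env.landmark_of(t,w)[:1]] for t in ('tray_handle','tray_mid','tray_lip','tray_mat','hopper')])
"
```

```text
t 20.5 p [ 0.6303 -0.0425  0.1824] Rz [-0.003  0.421 -0.907] x [-1.    -0.006  0.001] gap 0.0206 grip 107.85184264183044 F [ 1.2 -0.7 -4.4] q [-0.41  0.54  0.29  1.5   0.4  -0.45]
go [0.492 0.16  0.25 ] -> [137.0, 213.0, 24.0] [-0.01, -0.02, 0.03]
[[([0.6291, -0.0643, 0.2331], 0.81)], [([0.6276, 0.0611, 0.1501], 0.65)], [([0.6272, 0.1565, 0.1562], 0.89)], [([0.6366, 0.0517, -0.0004], 0.74)], [([0.4958, 0.4402, -0.0001], 0.97)]]
[[([0.6287, -0.0638, 0.2257], 0.94)], [([0.6255, 0.0558, 0.1507], 0.91)], [([0.6272, 0.1563, 0.1508], 0.76)], [([0.6325, 0.0481, -0.0013], 0.76)], [([0.493, 0.4432, 0.0033], 0.93)]]
```

Emit:
move_arm(
  targets=[
    [[10,16,-12],[0,0,0],1],
    [[32,50,-15],[0,0,0],1],
    [[60,93,-10],[0,0,0],1],
    [[90,138,0],[0,0,0],1],
    [[112,174,12],[0,0,0],1],
  ],
)

```text
clock: 21.72
tcp_pos: [0.5158, 0.1221, 0.2465]
orientation: [0.0, -0.003, 0.976, 0.216]
wrist_force: [0.2, 0.7, -3.2]
finger_gap: 0.0208
grip_force: 108.2
```

Emit:
move_arm(
  targets=[
    [[16,25,4],[0,0,0],1],
    [[25,40,10],[0,0,0],1],
    [[25,40,10],[0,0,0],1],
  ],
)

```text
clock: 22.1
tcp_pos: [0.4917, 0.1614, 0.2529]
orientation: [-0.0, -0.004, 0.976, 0.216]
wrist_force: [0.7, 1.3, -4.7]
finger_gap: 0.0209
grip_force: 108.1
```

```bash
python3 -c "
from look import *
rep()
import numpy as np
lip0=np.array([.40,.19]);
for th,ly,lz in ((15,.38,.20),(30,.39,.185),(45,.40,.165),(60,.405,.14),(70,.405,.135)):
  t=np.radians(th); fy=.198*np.cos(t)-.026*np.sin(t); up=-.198*np.sin(t)-.026*np.cos(t)
  print(th,end=' ');go([.493,ly-fy,lz-up],base(180,-25+th))
"
```

```text
t 22.1 p [0.4917 0.1614 0.2529] Rz [-0.002  0.422 -0.906] x [-1.    -0.008 -0.001] gap 0.0209 grip 108.11880469322205 F [ 0.7  1.3 -4.7] q [-0.13  0.16 -0.08  1.39  0.43 -0.15]
15 go [0.493 0.195 0.276] -> [-2.0, 41.0, -7.0] [1.5, -0.01, 0.04]
30 go [0.493 0.232 0.307] -> [-2.0, 86.0, -19.0] [3.0, 0.0, 0.05]
45 go [0.493 0.278 0.323] -> [-2.0, 136.0, -15.0] [4.5, 0.01, 0.05]
60 go [0.493 0.329 0.324] -> [-3.0, 182.0, 6.0] [6.0, 0.01, 0.05]
70 go [0.493 0.362 0.33 ] -> [-3.0, 214.0, 15.0] [7.0, 0.02, 0.04]
```

Emit:
move_arm(
  targets=[
    [[-1,25,-4],[0.9,0,0],1],
    [[-2,50,-10],[1.8,0,0],1],
    [[-2,78,-17],[2.7,0,0],1],
    [[-2,106,-18],[3.6,0,0],1],
    [[-2,136,-15],[4.5,0,0],1],
  ],
)

```text
clock: 22.72
tcp_pos: [0.4949, 0.2782, 0.3244]
orientation: [0.002, -0.002, 0.985, -0.175]
wrist_force: [1.2, -0.3, -4.6]
finger_gap: 0.0207
grip_force: 108.7
```

```bash
python3 -c "
from look import *
rep()
for th,ly,lz in ((45,.40,.165),(60,.405,.14),(70,.405,.135)):
  t=np.radians(th); fy=.198*np.cos(t)-.026*np.sin(t); up=-.198*np.sin(t)-.026*np.cos(t)
  print(th,end=' ');go([.493,ly-fy,lz-up],base(180,-25+th))
"
```

```text
t 22.73 p [0.4949 0.2782 0.3244] Rz [ 0.004 -0.344 -0.939] x [-1.    -0.004 -0.003] gap 0.0207 grip 108.70588302612305 F [ 1.2 -0.3 -4.6] q [ 0.55  0.5   0.6   1.85 -0.3   0.57]
45 go [0.493 0.278 0.323] -> [2.0, 1.0, 1.0] [-0.01, 0.03, 0.02]
60 go [0.493 0.329 0.324] -> [2.0, 47.0, -17.0] [1.49, 0.03, 0.01]
70 go [0.493 0.362 0.33 ] -> [1.0, 77.0, -34.0] [2.49, 0.03, 0.01]
```

Emit:
move_arm(
  targets=[
    [[2,24,-8],[0.75,0,0],1],
    [[2,47,-17],[1.5,0,0],1],
    [[2,62,-25],[2.0,0,0],1],
    [[1,77,-34],[2.5,0,0],1],
    [[1,77,-34],[2.5,0,0],1],
  ],
)

```text
clock: 23.35
tcp_pos: [0.5066, 0.352, 0.2845]
orientation: [0.018, -0.014, 0.934, -0.357]
wrist_force: [-3.5, 0.7, -1.7]
finger_gap: 0.0206
grip_force: 110.7
```

Emit:
move_arm(
  targets=[
    [[0,0,0],[0,0,0],1],
    [[0,0,0],[0,0,0],1],
  ],
)

```text
clock: 23.6
tcp_pos: [0.5088, 0.3501, 0.2903]
orientation: [0.022, -0.011, 0.935, -0.355]
wrist_force: [-2.5, -0.2, -2.7]
finger_gap: 0.0208
grip_force: 110.7
```

```bash
python3 -c "
from look import *
rep()
ps=[env.read_camera(n) for n in ('side','scene')]
for w in ps:
  print([[(np.round(d['centre'],3).tolist(),round(d['confidence'],2)) for d in env.landmark_of(t,w)[:1]] for t in ('tray_lip','stop1_c','stop3_c','stop4_c','stop5_c','stop6_c')])
cv2.imwrite('pics/pour.png',cv2.resize(np.hstack([p['pixels'][:,:,::-1] for p in ps]),(800,300)))
"
```

```text
t 23.6 p [0.5088 0.3501 0.2903] Rz [ 0.05  -0.663 -0.747] x [-0.999 -0.037 -0.034] gap 0.0208 grip 110.6704580783844 F [-2.5 -0.2 -2.7] q [ 0.76  1.01  1.26  2.34 -0.54  0.88]
[[([0.508, 0.407, 0.097], 0.8)], [([0.552, 0.4, 0.033], 0.98)], [([0.57, 0.492, 0.036], 0.7)], [([0.499, 0.406, 0.045], 0.9)], [([0.416, 0.493, 0.038], 0.57)], [([0.476, 0.494, 0.034], 0.92)]]
[[([0.507, 0.406, 0.093], 0.64)], [([0.551, 0.4, 0.031], 0.6)], [], [], [], []]
```

View pics/pour.png

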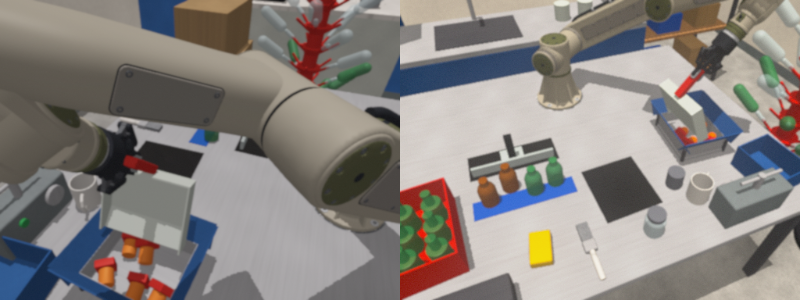

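All five stoppers are in the hopper and the tray is empty. The arm hit joint limits, so I'm backing off by lifting and untilting.

```bash
python3 -c "
from look import *
go([.5,.34,.34],base(180,36));go([.5,.27,.36],base(180,20)); go([.53,.17,.28],base(180,-25))"
```

```text
go [0.5  0.34 0.34] -> [7.0, -41.0, -31.0] [-0.57, 0.3, 0.05]
go [0.5  0.27 0.36] -> [9.0, -106.0, 1.0] [-2.17, 0.29, 0.09]
go [0.53 0.17 0.28] -> [-14.0, -128.0, 129.0] [-6.67, 0.24, 0.2]
```

Emit:
move_arm(
  targets=[
    [[7,-41,-31],[-0.57,0.3,0.05],1],
    [[8,-75,-18],[-1.37,0.3,0.05],1],
    [[9,-106,1],[-2.17,0.29,0.09],1],
    [[9,-112,30],[-3.1,0.28,0.1],1],
    [[9,-118,60],[-4.1,0.28,0.1],1],
  ],
)

```text
clock: 24.92
tcp_pos: [0.5044, 0.2207, 0.3246]
orientation: [0.001, -0.003, 1.0, -0.004]
wrist_force: [0.3, -0.4, -3.2]
finger_gap: 0.0212
grip_force: 110.4
```

```bash
python3 -c "
from look import *
rep();go([.53,.15,.26],base(180,-25)); go([.634,-.046,.19],base(180,-25))"
```

```text
t 24.93 p [0.5044 0.2207 0.3246] Rz [ 0.003 -0.008 -1.   ] x [-1.    -0.005 -0.003] gap 0.0212 grip 110.43604731559753 F [ 0.3 -0.4 -3.2] q [ 0.27  0.27  0.31  1.61 -0.01  0.27]
go [0.53 0.15 0.26] -> [-25.0, -70.0, 65.0] [-2.55, 0.01, 0.03]
go [ 0.634 -0.046  0.19 ] -> [-128.0, -266.0, 137.0] [-2.55, 0.01, 0.03]
```

Emit:
move_arm(
  targets=[
    [[-15,-35,10],[-0.85,0,0],1],
    [[-30,-80,20],[-1.7,0,0],1],
    [[-60,-130,60],[-2.55,0,0],1],
    [[-90,-190,100],[-2.55,0,0],1],
    [[-128,-240,130],[-2.55,0,0],1],
  ],
)

```text
clock: 25.55
tcp_pos: [0.6169, -0.0005, 0.2079]
orientation: [-0.003, -0.001, 0.977, 0.213]
wrist_force: [0.6, 0.5, -1.6]
finger_gap: 0.0207
grip_force: 110.6
```

```bash
python3 -c "
from look import *
rep();go([.634,-.046,.19],base(180,-25)); go([.634,-.046,.054],base(180,-25))
for n in ('side','scene'):
  w=env.read_camera(n); print([[(np.round(d['centre'],3).tolist(),round(d['confidence'],2)) for d in env.landmark_of(t,w)[:4]] for t in ('tray_handle','tray_mid','tray_lip','tray_mat','bottle1','bar_grip')])
"
```

```text
t 25.55 p [ 6.169e-01 -5.000e-04  2.079e-01] Rz [-0.005  0.417 -0.909] x [-1.    -0.003  0.005] gap 0.0207 grip 110.59793472290039 F [ 0.6  0.5 -1.6] q [-0.35  0.48  0.26  1.51  0.4  -0.39]
go [ 0.634 -0.046  0.19 ] -> [-17.0, -49.0, -3.0] [-0.04, -0.03, 0.0]
go [ 0.634 -0.046  0.054] -> [-18.0, -105.0, 121.0] [-0.04, -0.03, 0.0]
[[([0.614, -0.02, 0.254], 0.95), ([0.485, -0.332, 0.002], 0.25)], [([0.615, 0.101, 0.177], 0.79)], [], [([0.637, 0.051, 0.003], 0.57)], [([0.488, -0.333, 0.001], 0.91), ([0.521, -0.171, -0.0], 0.71), ([0.524, -0.414, 0.0], 0.69), ([0.527, -0.25, -0.001], 0.68)], [([0.337, -0.299, 0.104], 0.74)]]
[[([0.49, -0.333, -0.0], 0.74), ([0.615, -0.016, 0.257], 0.72), ([0.338, -0.296, 0.098], 0.43)], [([0.612, 0.103, 0.18], 0.98)], [([0.608, 0.205, 0.179], 0.55)], [([0.634, 0.045, -0.005], 0.82)], [([0.532, -0.253, -0.002], 0.98), ([0.521, -0.412, 0.005], 0.95), ([0.52, -0.172, -0.005], 0.93), ([0.488, -0.334, -0.004], 0.92)], [([0.337, -0.298, 0.099], 0.7)]]
```

Emit:
move_arm(
  targets=[
    [[-17,-49,-3],[0,0,0],1],
    [[-17,-62,28],[0,0,0],1],
    [[-17,-80,67],[0,0,0],1],
    [[-17,-96,101],[0,0,0],1],
    [[-17,-103,117],[0,0,0],1],
  ],
)

```text
clock: 26.88
tcp_pos: [0.6321, -0.0401, 0.0581]
orientation: [-0.004, -0.002, 0.977, 0.215]
wrist_force: [0.4, 0.8, -2.8]
finger_gap: 0.0206
grip_force: 110.8
```

```bash
python3 -c "
from look import *
rep();go([.634,-.046,.0535],base(180,-25))"
```

```text
t 26.88 p [ 0.6321 -0.0401  0.0581] Rz [-0.009  0.421 -0.907] x [-1.    -0.005  0.007] gap 0.0206 grip 110.82410216331482 F [ 0.4  0.8 -2.8] q [-0.4   0.61  0.1   1.24  0.39 -0.44]
go [ 0.634 -0.046  0.054] -> [-2.0, -7.0, 2.0] [-0.01, -0.05, 0.01]
```

Emit:
move_arm(
  targets=[
    [[-1,-6,3],[0,0,0],1],
    [[-1,-6,3],[0,0,0],1],
    [[-1,-6,3],[0,0,0],-0.5],
    [[-1,-6,3],[0,0,0],-0.5],
    [[-1,-6,3],[0,0,0],-0.5],
  ],
)

```text
clock: 27.5
tcp_pos: [0.6349, -0.0449, 0.0559]
orientation: [-0.002, -0.002, 0.977, 0.215]
wrist_force: [0.1, 0.5, -0.6]
finger_gap: 0.0638
grip_force: 0.0
```

Emit:
move_arm(
  targets=[
    [[0,0,-40],[0,0,0],-0.5],
    [[0,0,-90],[0,0,0],-0.5],
    [[0,0,-140],[0,0,0],-0.5],
    [[0,0,-160],[0,0,0],-0.5],
    [[0,0,-160],[0,0,0],-0.5],
  ],
)

```text
clock: 28.12
tcp_pos: [0.6364, -0.1131, 0.2019]
orientation: [-0.001, -0.002, 0.977, 0.214]
wrist_force: [-0.3, -0.2, -1.1]
finger_gap: 0.0639
grip_force: 0.0
```

```bash
python3 -c "
from look import *
rep()
for n in ('side','scene'):
  w=env.read_camera(n); print([[(np.round(d['centre'],3).tolist(),round(d['confidence'],2)) for d in env.landmark_of(t,w)[:1]] for t in ('tray_handle','tray_mid','tray_lip','hopper','lane','stop1_c','stop3_c','stop4_c','stop5_c','stop6_c','bar_grip','bar_mat')])
  m=env.regions_of('lane',w)
  E=w['extrinsics'];f=192/np.tan(np.radians(w['fovy']/2))
  v,u=np.nonzero(m[0]['mask']); d=np.stack([(u-w['cx'])/f,-(v-w['cy'])/f,-np.ones(len(u))])
  d=E[:3,:3].T@d; o=-E[:3,:3].T@E[:3,3]; P=(o[:,None]-d*(o[2]/d[2]))[:2].T.astype(np.float32)
  print('lane',cv2.minAreaRect(P))
  m=env.regions_of('bar_grip',w)
  v,u=np.nonzero(m[0]['mask']); d=np.stack([(u-w['cx'])/f,-(v-w['cy'])/f,-np.ones(len(u))])
  d=E[:3,:3].T@d; P=(o[:,None]-d*((o[2]-.04)/d[2]))[:2].T.astype(np.float32)
  print('bar',cv2.minAreaRect(P),m[0]['confidence'])
save(w,'sc3')"
```

```text
t 28.12 p [ 0.6364 -0.1131  0.2019] Rz [-0.002  0.418 -0.908] x [-1.    -0.004  0.   ] gap 0.0639 grip 0.0 F [-0.3 -0.2 -1.1] q [-0.5   0.61  0.46  1.63  0.38 -0.54]
[[([0.636, -0.066, 0.101], 0.85)], [([0.635, 0.055, 0.023], 0.93)], [([0.632, 0.155, 0.027], 0.77)], [([0.496, 0.444, -0.001], 0.71)], [([0.552, -0.294, -0.004], 0.8)], [([0.551, 0.4, 0.031], 0.98)], [([0.568, 0.492, 0.036], 0.87)], [([0.48, 0.391, 0.037], 0.75)], [([0.419, 0.493, 0.039], 0.61)], [([0.478, 0.491, 0.035], 0.73)], [([0.336, -0.298, 0.1], 0.63)], [([0.34, -0.299, 0.001], 0.92)]]
lane ((0.5661484003067017, -0.28991755843162537), (0.07603752613067627, 0.36320996284484863), 1.4436314105987549)
bar ((0.343389093875885, -0.2761121392250061), (0.36123672127723694, 0.10291409492492676), 89.48893737792969) 0.98
[[([0.634, -0.067, 0.1], 0.7)], [([0.629, 0.053, 0.023], 0.95)], [([0.63, 0.153, 0.026], 0.93)], [], [([0.552, -0.295, 0.003], 0.76)], [([0.551, 0.399, 0.035], 0.44)], [([0.522, -0.17, -0.007], 0.65)], [([0.48, 0.392, 0.037], 0.63)], [([0.421, 0.496, 0.04], 0.77)], [([0.48, 0.497, 0.034], 0.57)], [([0.339, -0.297, 0.098], 0.72)], [([0.341, -0.294, 0.003], 0.97)]]
lane ((0.5526549816131592, -0.28986674547195435), (0.3705868124961853, 0.08030067384243011), 88.99935150146484)
bar ((0.3892765939235687, -0.31135785579681396), (0.22230565547943115, 0.24586771428585052), 42.20685958862305) 0.72
```

View pics/sc3.png

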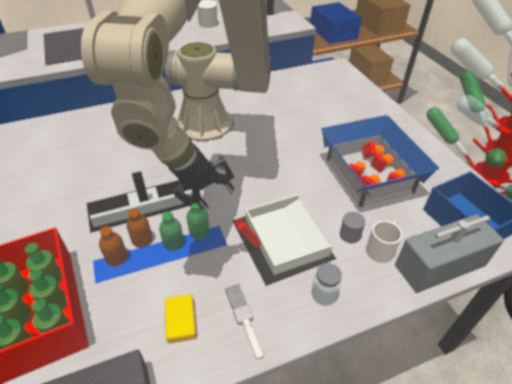

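Tray is back on its mat and the stoppers lie in the hopper (355–400, 145–180). Now the bar.

```bash
python3 -c "
from look import *
go([.48,-.2,.25],base(180,0));go([.45,-.25,.25],base(90,0))"
```

```text
go [ 0.48 -0.2   0.25] -> [156.0, -58.0, -81.0] [2.48, -0.03, 0.03]
go [ 0.45 -0.25  0.25] -> [186.0, -104.0, -102.0] [1.93, -1.97, 8.87]
```

Emit:
move_arm(
  targets=[
    [[20,0,-50],[0.8,0,0],-0.6],
    [[60,-30,-90],[1.6,0,0],-0.6],
    [[110,-50,-90],[2.5,0,0],-0.6],
    [[156,-58,-81],[2.5,0,0],-0.6],
    [[156,-58,-81],[2.5,0,0],-0.6],
  ],
)

```text
clock: 30.25
tcp_pos: [0.4759, -0.1978, 0.2494]
orientation: [-0.003, -0.002, 1.0, -0.001]
wrist_force: [0.9, 0.4, 0.5]
finger_gap: 0.0685
grip_force: 0.0
```

```bash
python3 -c "
from look import *
rep();go([.337,-.298,.17],base(90,0))"
```

```text
t 30.25 p [ 0.4759 -0.1978  0.2494] Rz [-0.007 -0.002 -1.   ] x [-1.    -0.004  0.007] gap 0.0685 grip 0.0 F [0.9 0.4 0.5] q [-0.55  0.19  0.03  1.41 -0.   -0.55]
go [ 0.337 -0.298  0.17 ] -> [139.0, -99.0, 80.0] [-0.04, -0.02, 9.02]
```

Emit:
move_arm(
  targets=[
    [[139,-99,60],[0,0,9.0],-0.6],
    [[139,-99,60],[0,0,9.0],-0.6],
    [[139,-99,60],[0,0,9.0],-0.6],
    [[139,-99,60],[0,0,9.0],-0.6],
    [[139,-99,60],[0,0,9.0],-0.6],
  ],
)

```text
clock: 30.88
tcp_pos: [0.3415, -0.3008, 0.191]
orientation: [-0.001, 0.453, 0.891, -0.002]
wrist_force: [0.3, 0.1, 0.5]
finger_gap: 0.0683
grip_force: 0.0
```

Emit:
move_arm(
  targets=[
    [[0,0,0],[0,0,4.0],-0.6],
    [[0,0,0],[0,0,4.0],-0.6],
    [[0,0,0],[0,0,4.0],-0.6],
    [[0,0,0],[0,0,4.0],-0.6],
  ],
)

```text
clock: 31.38
tcp_pos: [0.3424, -0.3003, 0.1913]
orientation: [0.001, 0.729, 0.684, -0.002]
wrist_force: [1.0, -0.2, 0.2]
finger_gap: 0.0684
grip_force: 0.0
```

```bash
python3 -c "
from look import *
rep()
ps=[env.read_camera(n) for n in ('side','scene','wrist')]
for w in ps: print([[(np.round(d['centre'],3).tolist(),round(d['confidence'],2)) for d in env.landmark_of(t,w)[:4]] for t in ('bar_grip','bottle1','lane')])
go([.337,-.298,.045],base(90,0))
save(ps[2],'wb')"
```

```text
t 31.38 p [ 0.3424 -0.3003  0.1913] Rz [-0.003 -0.004 -1.   ] x [ 0.064  0.998 -0.004] gap 0.0684 grip 0.0 F [ 1.  -0.2  0.2] q [-0.89  0.08 -0.25  1.24 -0.    0.74]
[[([0.336, -0.301, 0.101], 0.62), ([0.552, 0.4, 0.033], 0.38), ([0.635, -0.064, 0.099], 0.32)], [([0.488, -0.333, 0.001], 0.92), ([0.529, -0.415, -0.001], 0.65), ([0.531, -0.248, -0.003], 0.5)], [([0.55, -0.292, -0.003], 0.88), ([0.55, 0.399, 0.032], 0.72)]]
[[([0.335, -0.295, 0.101], 0.81)], [([0.488, -0.337, 0.002], 0.85), ([0.523, -0.414, 0.004], 0.85), ([0.532, -0.25, -0.002], 0.59), ([0.694, 0.242, 0.0], 0.53)], [([0.55, -0.294, 0.004], 0.63)]]
[[([0.337, -0.295, 0.102], 0.6), ([0.551, -0.291, 0.001], 0.22)], [([0.524, -0.412, -0.001], 0.84), ([0.517, -0.168, -0.001], 0.77), ([0.533, -0.256, 0.001], 0.63), ([0.486, -0.331, 0.002], 0.55)], [([0.552, -0.291, 0.004], 0.59)]]
go [ 0.337 -0.298  0.045] -> [2.0, -4.0, 146.0] [-0.02, 0.02, -0.34]
```

View pics/wb.png

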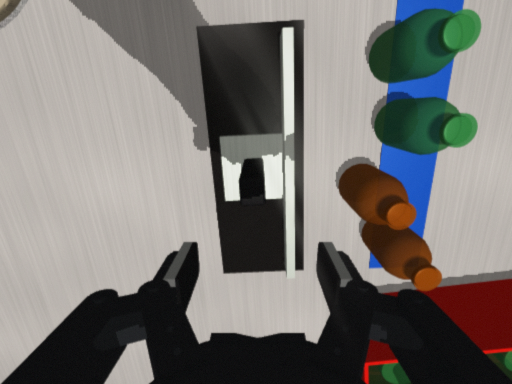

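```bash
python3 -c "
from look import *
s,p,Rc=st()
w=env.read_camera('wrist')
T=np.eye(4);T[:3,:3]=Rc.as_matrix();T[:3,3]=p;T=T@w['mount'];f=192/np.tan(np.radians(w['fovy']/2))
def up(u,v,z):
  d=T[:3,:3]@np.array([(u-w['cx'])/f,-(v-w['cy'])/f,-1]);o=T[:3,3];return (o+d*(z-o[2])/d[2])[:2]
def line(n,a,b,z):
  A,B=up(*a,z),up(*b,z);D=A-B;print(n,A.round(4),B.round(4),'yaw',np.degrees(np.arctan2(-D[0],D[1])).round(2),np.linalg.norm(D).round(3))
line('blade L',(282,28),(288,275),.04);line('blade R',(293,28),(297,275),.04)
line('mat L',(198,27),(222,272),.001)
line('mat R',(303,20),(303,269),.001)
b=w['pixels'].astype(int);m=((b[:,:,2]>150)&(b[:,:,0]<80)&(b[:,:,1]<110))
v,u=np.nonzero(m);P=np.array([up(x,y,0) for x,y in zip(u,v)],np.float32)
print(len(P),cv2.minAreaRect(P)); 
# left/right edge fits along y
for lo,hi in ((-.48,-.1),):
  bins=np.arange(lo,hi,.01);L=[];Rr=[]
  for q in bins:
    k=P[(P[:,1]>q)&(P[:,1]<q+.01)]
    if len(k)>5: L.append((q,k[:,0].min()));Rr.append((q,k[:,0].max()))
  print(np.round(L,3).tolist());print(np.round(Rr,3).tolist())
"
```

```text
blade L [ 0.3768 -0.1393] [ 0.3762 -0.452 ] yaw -0.12 0.313
blade R [ 0.3887 -0.1401] [ 0.3892 -0.4528] yaw 0.1 0.313
mat L [ 0.2791 -0.1229] [ 0.2732 -0.4679] yaw -0.98 0.345
mat R [ 0.4057 -0.1232] [ 0.404  -0.4696] yaw -0.29 0.346
4520 ((0.5526142716407776, -0.29279571771621704), (0.36521095037460327, 0.07764025032520294), 88.7544174194336)
[[-0.48, 0.511], [-0.47, 0.511], [-0.46, 0.511], [-0.43, 0.584], [-0.42, 0.572], [-0.41, 0.567], [-0.4, 0.574], [-0.39, 0.576], [-0.38, 0.57], [-0.37, 0.562], [-0.36, 0.557], [-0.35, 0.552], [-0.34, 0.544], [-0.33, 0.528], [-0.32, 0.515], [-0.31, 0.514], [-0.3, 0.514], [-0.29, 0.514], [-0.28, 0.515], [-0.23, 0.559], [-0.22, 0.516], [-0.21, 0.516], [-0.2, 0.536], [-0.19, 0.581], [-0.14, 0.523], [-0.13, 0.517], [-0.12, 0.518], [-0.11, 0.518]]
[[-0.48, 0.529], [-0.47, 0.527], [-0.46, 0.518], [-0.43, 0.589], [-0.42, 0.589], [-0.41, 0.589], [-0.4, 0.589], [-0.39, 0.589], [-0.38, 0.589], [-0.37, 0.59], [-0.36, 0.59], [-0.35, 0.59], [-0.34, 0.59], [-0.33, 0.591], [-0.32, 0.591], [-0.31, 0.591], [-0.3, 0.591], [-0.29, 0.547], [-0.28, 0.519], [-0.23, 0.593], [-0.22, 0.593], [-0.21, 0.593], [-0.2, 0.593], [-0.19, 0.593], [-0.14, 0.529], [-0.13, 0.595], [-0.12, 0.595], [-0.11, 0.528]]
```

Emit:
move_arm(
  targets=[
    [[2,-4,20],[0,0,-0.35],-0.5],
    [[2,-4,60],[0,0,-0.35],-0.5],
    [[2,-4,100],[0,0,-0.35],-0.5],
    [[2,-4,140],[0,0,-0.35],-0.5],
    [[2,-4,148],[0,0,-0.35],-0.5],
  ],
  squeeze=100,
)

```text
clock: 32.65
tcp_pos: [0.3353, -0.2958, 0.0407]
orientation: [-0.003, 0.707, 0.708, -0.002]
wrist_force: [1.2, -0.7, 0.5]
finger_gap: 0.0638
grip_force: 0.0
```

```bash
python3 -c "
from look import *
rep();go([.337,-.2975,.045],base(90,0))"
```

```text
t 32.65 p [ 0.3353 -0.2958  0.0407] Rz [-0.007  0.001 -1.   ] x [-0.002  1.     0.001] gap 0.0638 grip 0.0 F [ 1.2 -0.7  0.5] q [-0.9   0.18 -0.52  0.87 -0.    0.67]
go [ 0.337 -0.298  0.045] -> [-2.0, 2.0, -4.0] [-0.04, -0.0, 0.01]
```

Emit:
move_arm(
  targets=[
    [[0,0,0],[0,0,0],1],
    [[0,0,0],[0,0,0],1],
    [[0,0,0],[0,0,0],1],
    [[0,0,0],[0,0,0],1],
  ],
)

```text
clock: 33.15
tcp_pos: [0.3378, -0.2989, 0.0444]
orientation: [0.001, 0.706, 0.708, -0.003]
wrist_force: [-1.4, 0.4, 6.5]
finger_gap: 0.025
grip_force: 98.4
```

```bash
python3 -c "
from look import *
rep();go([.337,-.2975,.045],base(90,0))
w=env.read_camera('scene');print(env.landmark_of('bar_grip',w)[:1]);w=env.read_camera('side');print(env.landmark_of('bar_grip',w)[:1])"
```

```text
t 33.15 p [ 0.3378 -0.2989  0.0444] Rz [-0.002 -0.006 -1.   ] x [-0.002  1.    -0.006] gap 0.025 grip 98.42589497566223 F [-1.4  0.4  6.5] q [-0.9   0.18 -0.52  0.87 -0.01  0.67]
go [ 0.337 -0.298  0.045] -> [1.0, -1.0, -1.0] [-0.01, 0.03, 0.01]
[{'centre': [0.3361, -0.2972, 0.0997], 'confidence': 0.75}]
[{'centre': [0.335, -0.3, 0.1005], 'confidence': 0.87}]
```

Emit:
move_arm(
  targets=[
    [[0,0,-5],[0,0,0.12],1],
    [[0,10,-5],[0,0,0.12],1],
    [[0,27,-5],[0,0,0.12],1],
    [[0,44,-5],[0,0,0.12],1],
    [[0,58,-5],[0,0,0.12],1],
  ],
)

```text
clock: 33.98
tcp_pos: [0.3965, -0.2974, 0.0473]
orientation: [-0.0, 0.714, 0.701, -0.002]
wrist_force: [0.0, 0.2, -3.8]
finger_gap: 0.0252
grip_force: 98.6
```

Emit:
move_arm(
  targets=[
    [[0,7,0],[0,0,0],1],
    [[0,14,0],[0,0,0],1],
    [[0,20,0],[0,0,0],1],
    [[0,26,0],[0,0,0],1],
    [[0,32,0],[0,0,0],1],
  ],
)

```text
clock: 34.6
tcp_pos: [0.427, -0.2981, 0.0474]
orientation: [-0.0, 0.714, 0.7, -0.003]
wrist_force: [-0.4, 0.1, -4.7]
finger_gap: 0.0249
grip_force: 98.5
```

```bash
python3 -c "
from look import *
rep()
for n in ('side','scene'):
  w=env.read_camera(n); print([[(np.round(d['centre'],3).tolist(),round(d['confidence'],2)) for d in env.landmark_of(t,w)[:4]] for t in ('bar_grip','bottle1')])
"
```

```text
t 34.6 p [ 0.427  -0.2981  0.0474] Rz [-0.004 -0.003 -1.   ] x [ 0.02   1.    -0.003] gap 0.0249 grip 98.4538722038269 F [-0.4  0.1 -4.7] q [-0.76  0.3  -0.34  0.93 -0.01  0.83]
[[([0.426, -0.3, 0.105], 0.9)], [([0.522, -0.167, -0.0], 0.81), ([0.53, -0.25, -0.004], 0.78), ([0.511, -0.336, 0.003], 0.73), ([0.526, -0.412, 0.001], 0.48)]]
[[([0.428, -0.298, 0.105], 0.6), ([0.482, 0.391, 0.037], 0.57), ([0.693, 0.244, -0.001], 0.54)], [([0.52, -0.414, 0.004], 0.89), ([0.521, -0.17, -0.008], 0.88), ([0.532, -0.253, -0.003], 0.83), ([0.511, -0.338, 0.0], 0.6)]]
```

Emit:
move_arm(
  targets=[
    [[0,6,0],[0,0,0],1],
    [[0,12,0],[0,0,0],1],
    [[0,18,0],[0,0,0],1],
    [[0,24,0],[0,0,0],1],
    [[0,29,0],[0,0,0],1],
  ],
)

```text
clock: 35.52
tcp_pos: [0.4547, -0.2984, 0.0472]
orientation: [-0.001, 0.714, 0.7, -0.004]
wrist_force: [-8.6, 0.8, 1.0]
finger_gap: 0.0248
grip_force: 99.1
```

Emit:
move_arm(
  targets=[
    [[0,4,0],[0,0,0],1],
    [[0,8,0],[0,0,0],1],
    [[0,11,0],[0,0,0],1],
    [[0,13,0],[0,0,0],1],
    [[0,13,0],[0,0,0],1],
  ],
)

```text
clock: 36.15
tcp_pos: [0.4679, -0.2986, 0.047]
orientation: [-0.001, 0.714, 0.7, -0.003]
wrist_force: [-5.1, -0.4, 0.0]
finger_gap: 0.0247
grip_force: 99.0
```

```bash
python3 -c "
from look import *
rep()
for n in ('side','scene'):
  w=env.read_camera(n); print([[(np.round(d['centre'],3).tolist(),round(d['confidence'],2)) for d in env.landmark_of(t,w)[:4]] for t in ('bar_grip','bottle1','lane')])
save(w,'push')
"
```

```text
t 36.15 p [ 0.4679 -0.2986  0.047 ] Rz [-0.006 -0.003 -1.   ] x [ 0.02   1.    -0.003] gap 0.0247 grip 99.01909232139587 F [-5.1 -0.4  0. ] q [-0.71  0.36 -0.25  0.96 -0.01  0.88]
[[([0.468, -0.295, 0.104], 0.78)], [([0.552, -0.332, 0.001], 0.84), ([0.556, -0.172, 0.002], 0.74), ([0.552, -0.25, -0.002], 0.7), ([0.548, -0.414, -0.001], 0.57)], []]
[[([0.467, -0.299, 0.104], 0.57)], [([0.555, -0.17, -0.01], 0.97), ([0.553, -0.252, 0.002], 0.88), ([0.542, -0.413, 0.001], 0.75), ([0.551, -0.338, -0.001], 0.62)], [([0.552, -0.295, 0.003], 0.75)]]
```

View pics/push.png

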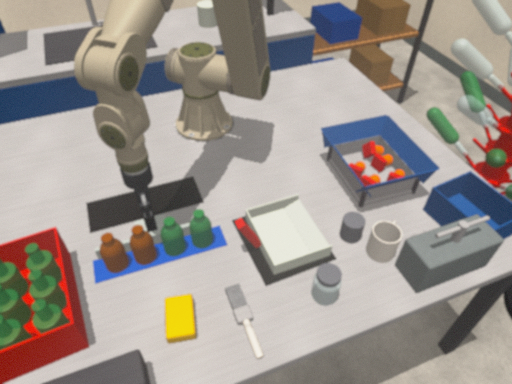

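Bottles stand in a row on the strip (115–205, 230–255) and the bar is still held. I'll retract and put the bar down.

Emit:
move_arm(
  targets=[
    [[0,-6,0],[0,0,0],1],
    [[0,-25,0],[0,0,0],1],
    [[0,-60,0],[0,0,0],1],
    [[0,-95,0],[0,0,0],1],
    [[0,-120,0],[0,0,0],1],
  ],
)

```text
clock: 37.17
tcp_pos: [0.3485, -0.2967, 0.0479]
orientation: [0.001, 0.714, 0.7, -0.002]
wrist_force: [-0.1, 0.7, -3.5]
finger_gap: 0.0252
grip_force: 99.2
```

Emit:
move_arm(
  targets=[
    [[0,-8,0],[0,0,-0.12],1],
    [[0,-8,2],[0,0,-0.12],1],
    [[0,-8,4],[0,0,-0.12],1],
    [[0,-8,4],[0,0,-0.12],1],
  ],
)

```text
clock: 37.67
tcp_pos: [0.3421, -0.2972, 0.0445]
orientation: [0.001, 0.706, 0.708, -0.003]
wrist_force: [-1.3, 0.2, 4.4]
finger_gap: 0.0249
grip_force: 100.0
```

```bash
python3 -c "
from look import *
rep()
for n in ('side','scene'):
  w=env.read_camera(n); print([[(np.round(d['centre'],3).tolist(),round(d['confidence'],2)) for d in env.landmark_of(t,w)[:1]] for t in ('bar_grip','bar_mat')])
"
```

```text
t 37.67 p [ 0.3421 -0.2972  0.0445] Rz [-0.003 -0.005 -1.   ] x [-0.002  1.    -0.005] gap 0.0249 grip 100.04873871803284 F [-1.3  0.2  4.4] q [-0.89  0.18 -0.51  0.88 -0.    0.68]
[[([0.338, -0.297, 0.101], 0.94)], [([0.337, -0.299, 0.002], 0.7)]]
[[([0.342, -0.297, 0.098], 0.69)], [([0.342, -0.295, 0.001], 0.57)]]
```

Standing on its mat; release and rise.

Emit:
move_arm(
  targets=[
    [[0,0,0],[0,0,0],-0.5],
    [[0,0,0],[0,0,0],-0.5],
    [[0,0,0],[0,0,0],-0.5],
    [[0,0,-40],[0,0,0],-0.5],
    [[0,0,-100],[0,0,0],-0.5],
  ],
)

```text
clock: 38.6
tcp_pos: [0.3402, -0.2948, 0.1432]
orientation: [-0.002, 0.707, 0.708, -0.002]
wrist_force: [0.9, -1.2, -0.1]
finger_gap: 0.0642
grip_force: 0.0
```

Emit:
move_arm(
  targets=[
    [[0,0,-60],[0,0,0],-0.5],
    [[0,0,-110],[0,0,0],-0.5],
    [[0,0,-110],[0,0,0],-0.5],
    [[0,0,-110],[0,0,0],-0.5],
  ],
)

```text
clock: 39.1
tcp_pos: [0.3416, -0.2956, 0.2531]
orientation: [-0.0, 0.707, 0.708, -0.002]
wrist_force: [-0.8, -0.7, 0.2]
finger_gap: 0.064
grip_force: 0.0
```

```bash
python3 -c "
from look import *
rep()
for n in ('side','scene'):
  w=env.read_camera(n); print([[(np.round(d['centre'],3).tolist(),round(d['confidence'],2)) for d in env.landmark_of(t,w)[:4 if t=='bottle1' else 1]] for t in ('bar_grip','bar_mat','bottle1','tray_mid','tray_mat','funnel_cup','lane','stop1_c','stop3_c','stop4_c','stop5_c','stop6_c')])
cv2.imwrite('pics/end.png',w['pixels'][:,:,::-1])"
```

```text
t 39.1 p [ 0.3416 -0.2956  0.2531] Rz [-0.004 -0.003 -1.   ] x [-0.002  1.    -0.003] gap 0.064 grip 0.0 F [-0.8 -0.7  0.2] q [-0.89  0.06 -0.12  1.39 -0.    0.68]
[[([0.338, -0.299, 0.104], 0.76)], [([0.34, -0.298, 0.002], 0.88)], [([0.55, -0.25, -0.001], 0.91), ([0.549, -0.334, 0.0], 0.9), ([0.549, -0.414, 0.001], 0.66), ([0.555, -0.169, -0.001], 0.6)], [([0.633, 0.058, 0.024], 0.8)], [([0.555, -0.293, -0.0], 0.57)], [([0.692, 0.245, -0.0], 0.81)], [([0.55, -0.295, -0.002], 0.7)], [([0.548, 0.398, 0.033], 0.91)], [([0.568, 0.497, 0.037], 0.76)], [([0.482, 0.395, 0.038], 0.91)], [([0.417, 0.494, 0.036], 0.56)], [([0.474, 0.493, 0.032], 0.59)]]
[[([0.343, -0.294, 0.1], 0.57)], [([0.341, -0.296, 0.003], 0.61)], [([0.557, -0.17, -0.008], 0.89), ([0.542, -0.415, 0.005], 0.8), ([0.551, -0.252, 0.0], 0.7), ([0.633, -0.067, 0.1], 0.62)], [([0.631, 0.052, 0.023], 0.85)], [([0.555, -0.334, -0.003], 0.56)], [([0.692, 0.246, -0.0], 0.95)], [([0.548, -0.294, 0.005], 0.88)], [], [([0.564, 0.492, 0.034], 0.53)], [([0.484, 0.395, 0.034], 0.62)], [([0.424, 0.495, 0.041], 0.54)], [([0.48, 0.495, 0.033], 0.59)]]
```

View pics/end.png

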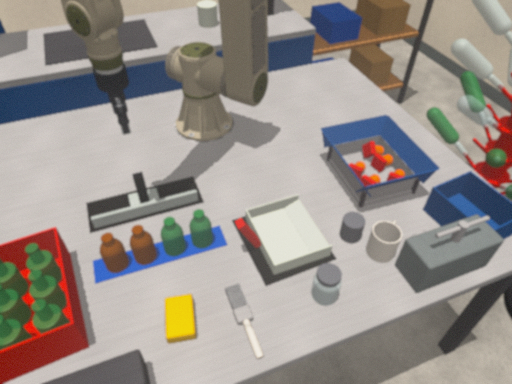

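The final picture shows the bottles on the strip, the bar at (145,200) and the empty tray at (285,237) on their mats, and all five stoppers in the hopper.

```bash
python3 -c "
from look import *
print(env.hand_in())"
```

```text
the job is handed in; nothing more can be done
None
```

The job is handed in, verdict not shown: in the last pictures all five stoppers were in the hopper, the four bottles stood in line on the strip, and the tray and bar were back on their mats.

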